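Face up the sandwich display

ROBOT

A 6-joint arm with a two-finger parallel gripper is mounted at the origin on a cart in front of the work surface, level with it; the furniture and walls round the work are solid. World frame = base frame: x ahead of the robot, y to its left, z up, the work surface at z = 0. Lengths are in m, angles in rad, forces in N, time in s.
With the tool pointing down it reaches from about 0.35 to 0.85 m from the base axis. Payload 8.1 kg.
Tool frame: the origin (TCP) lies midway between the tips of the shut fingers; the grasp point (between the pads) lies robot.grip_depth behind it (robot.grip_depth is the distance from the TCP to the grasp point, in m); z points along the fingers, y is the line along which they close (so a half turn about z gives the same grasp; the last joint's range is limited). The gripper opens to 93 mm and grips with 3 to 60 N. Pads are 15 mm wide; open, the fingers measure 128 mm over their backs; the gripper's body (75 mm by 188 mm) begins 65 mm behind the grasp point.
Start: joints at [1.239, 0.13, 1.488, -0, 1.523, -0.085], TCP at [0.147, 0.582, 0.219] pointing down, gripper open.
Joint ranges: [-2.96, 2.96], [-0.89, 2.26], [0.02, 2.5], [-1.34, 4.48], [0, 2.73], [-2.66, 2.66]. Speed limits (rad/s): [2.39, 2.39, 2.79, 3.14, 3.14, 3.14].

INTERFACE

Orientations are given as a rotation vector (axis times angle).
In Python, from plant import robot gives the robot as it stands.
- The arm moves only by the tool carry_out, never from a script. Its argument "rows" is a list of rows, each a list of 6 numbers: the shift along the tool's x, y, z in m, then the turn, a rotation vector about the tool's x, y, z in degrees. A call has 1 to 12 rows; each row is the pose to reach, as a shift and turn from the pose commanded when the call began, along the tool's axes at that moment; what a row does not reach only later rows make up. A row lasts 1/8 s, in which the tool goes at most 62.5 mm and 10.7 degrees, less where a joint would pass 70% of its speed; a pose out of reach is approached as far as the arm can. A call with a gripper value outside its range is refused whole. "jaw" is the closure in counts, from 0 (fully open) to 255 (shut), set as the call begins (left out, the last holds). The fingers move at their own pace and stop on an object; "force" is the grip in N (left out, the last holds). Time passes only in rows, so rows that repeat a pose let the fingers close. It gives the time, the measured TCP pose, the force, the opening and the grip force at its end, in the units of the state.
- robot.read_state(): the state, without advancing time (a new reading comes with each control period).
- robot.read_camera(name): name is "scene" or "top"; returns the picture (384x512x3 uint8, red, green, blue); there is no depth.
- robot.camera_model(name): a dict with "fx", "fy", "cx", "cy" (pixels), "R" (3x3) and "t" (3): a world point X has camera coordinates R X + t. Camera axes: x right, y down, z forward; pixel columns grow to the right and rows downward; lengths in m; the calibration is good to about 2 mm. A picture is of the moment at which its call begins. camera_model takes no time and is no camera call.
- robot.close_job(): hands the job in; it is judged then, once.
Trained networks look in the newest picture that a camera, given by its name, has taken for a name from the list of things; names that differ only in an ending like _2 or _b are one class to them, and where a whole thing is asked for, a point or a joint stands for the part that bears it (a point fixed in the world has none). Each returns a list of dicts, best first, with "conf" (0 to 1); they miss things now and then, are a little off and sometimes report something else, mostly with a low value. They report only what shows in the picture. A call takes as long as a camera call.
- robot.outline_of(camera, target): "pixels" (384x512 bool, what is visible of it) and "pixel" ([column, row] in pixels, amid what is visible of it).
The state is a dict: "t": time; "q": joint angles; "dq": joint speeds; "joint_torque": joint torques, N m; "tool_pos": TCP position; "orientation": TCP orientation; "force": force on the tool from outside, world axes, zero at the start; "wrist_torque": the same for the moment, N m; "opening": finger opening in m; "gripper_force": force on a finger pad.
Only numpy, scipy, OpenCV 4.12 (cv2) and the standard library are available. Lean on these libraries where they do the work, as an engineer would, in place of code of your own. Each camera call takes 0.05 s, during which the arm holds its last target. There are 200 camera calls.

TASK

Face up the sandwich display: every sandwich pack must stand in a cell of its own in the metal tray, slanted window upward and facing the end of the tray where the price card stands (turn round any that is in the tray the wrong way, and stand up any that has tipped on its face, window down). Also set the dimmer lever to the bold half-way mark on that same side, left or right as you see it from the robot. Leave the price card, tin and bell where they are.

Things in the scene. Friction and masses are not known exactly. Their poses are not given: they have to be found in the camera images.
- tray: fixed tray: one file of five cells along its y axis, a light bar (16 mm long, 40 high) at each end; 60 x 406 mm. Origin: centre of the underside, on the table; x away from the robot, y to the left. Cell floors 5 mm up, each cell 52 (x) by 70 mm (y) inside, 74 mm apart; lips and ribs 4 mm thick rise 23 mm above the floor (28 above the table), so grip packs above them
- cell1 (a point): centre of the floor of cell 1 of the tray, counted from the left (+y) end; axes as the tray
- cell2 (a point): centre of the floor of cell 2 of the tray, counted from the left (+y) end; axes as the tray
- cell3 (a point): centre of the floor of cell 3 of the tray, counted from the left (+y) end; axes as the tray
- cell4 (a point): centre of the floor of cell 4 of the tray, counted from the left (+y) end; axes as the tray
- cell5 (a point): centre of the floor of cell 5 of the tray, counted from the left (+y) end; axes as the tray
- tray_left (a point): top of the light bar at the left (+y) end of the tray, 40 mm up; nothing stands on it
- tray_right (a point): top of the light bar at the right (-y) end of the tray, 40 mm up; nothing stands on it
- pack1: sandwich pack, kraft carton 60 x 60 mm, 40 mm thick, one 60 mm corner cut at 45 degrees (23 mm off each edge) by the slanted window. Origin: centre of the uncut block, 30 mm above its support. x points squarely out of the window (26 mm off), y across the 40 mm. x is 45 degrees up when stood properly, 45 down when tipped on its face; any square edge may be the base. 90 g. Starts on the board
- pack2: sandwich pack, kraft carton 60 x 60 mm, 40 mm thick, one 60 mm corner cut at 45 degrees (23 mm off each edge) by the slanted window. Origin: centre of the uncut block, 30 mm above its support. x points squarely out of the window (26 mm off), y across the 40 mm. x is 45 degrees up when stood properly, 45 down when tipped on its face; any square edge may be the base. 90 g. Starts on the board
- pack3: sandwich pack, kraft carton 60 x 60 mm, 40 mm thick, one 60 mm corner cut at 45 degrees (23 mm off each edge) by the slanted window. Origin: centre of the uncut block, 30 mm above its support. x points squarely out of the window (26 mm off), y across the 40 mm. x is 45 degrees up when stood properly, 45 down when tipped on its face; any square edge may be the base. 90 g. Starts in the tray
- pack4: sandwich pack, kraft carton 60 x 60 mm, 40 mm thick, one 60 mm corner cut at 45 degrees (23 mm off each edge) by the slanted window. Origin: centre of the uncut block, 30 mm above its support. x points squarely out of the window (26 mm off), y across the 40 mm. x is 45 degrees up when stood properly, 45 down when tipped on its face; any square edge may be the base. 90 g. Starts in the tray
- pack5: sandwich pack, kraft carton 60 x 60 mm, 40 mm thick, one 60 mm corner cut at 45 degrees (23 mm off each edge) by the slanted window. Origin: centre of the uncut block, 30 mm above its support. x points squarely out of the window (26 mm off), y across the 40 mm. x is 45 degrees up when stood properly, 45 down when tipped on its face; any square edge may be the base. 90 g. Starts in the tray
- dimmer (a joint): dimmer lever, a steel rod with a black 22 mm ball, on a fixed grey box (68 x 104 x 26 mm high) right of the board. 0 = upright, positive = leaning left (+y), negative = right; stops at -1 and +1 rad. Bold white half-way marks at +0.6 and -0.6 on the dark plate 28 to 32 mm behind it (90 mm high); thin ticks at 0 and the stops. Moves with 1 N at the ball and stays where left
- dimmer_tip (a point): centre of the lever's ball, 72 mm from its pivot
- dimmer_pivot (a point): point on the lever's hinge axis, 28 mm above the table; axes of the box: the lever swings in its y-z plane, x points from the lever to the plate
- card: small black price card, 70 mm wide, in a clear clip stand with a 32 mm foot, 96 mm high, standing loose on the table just beyond the left or the right end of the tray. Origin: centre of the foot. Not to be moved
- tin: food tin, 76 mm across, 58 mm high, beyond the other end of the tray. Origin: centre of its underside. Not to be moved
- bell: brass counter bell, 85 mm across, 55 mm high, on the table right of the fixed bread board (200 x 300 mm, its top 18 mm above the table, centre 0.38 m ahead of the robot and 0.14 m to the right); a fixed round scale, 0.21 m across and 0.19 m high, stands 0.42 m ahead and 0.14 m to the left. Origin: centre of its underside. Not to be moved

How it is judged:
At the end, for the whole second after the job is handed in: Every pack rests in a tray cell (within 13 mm of its centre, 29 to 41 mm above the tray underside, square within 0.22 rad), window 45 degrees up (within 7) and facing the card's end; the dimmer lever leans 0.6 rad (within 0.13) to the card's side (left positive) (((y of card in the frame of tray above 0 m and value of joint dimmer between 0.47 and 0.73 rad and ((horizontal distance between pack1 and cell1 below 0.013 m or horizontal distance between pack1 and cell2 below 0.013 m or horizontal distance between pack1 and cell3 below 0.013 m or horizontal distance between pack1 and cell4 below 0.013 m or horizontal distance between pack1 and cell5 below 0.013 m) and angle between pack1's own x axis and vertical between 0.66 and 0.91 rad and z of pack1 in the frame of tray between 0.029 and 0.041 m and angle between the y axis of pack1 and the x axis of tray, either way round below 0.22 rad and x of tray_left in the frame of pack1 above 0 m and linear speed of pack1 below 0.02 m/s) and ((horizontal distance between pack2 and cell1 below 0.013 m or horizontal distance between pack2 and cell2 below 0.013 m or horizontal distance between pack2 and cell3 below 0.013 m or horizontal distance between pack2 and cell4 below 0.013 m or horizontal distance between pack2 and cell5 below 0.013 m) and angle between pack2's own x axis and vertical between 0.66 and 0.91 rad and z of pack2 in the frame of tray between 0.029 and 0.041 m and angle between the y axis of pack2 and the x axis of tray, either way round below 0.22 rad and x of tray_left in the frame of pack2 above 0 m and linear speed of pack2 below 0.02 m/s) and ((horizontal distance between pack3 and cell1 below 0.013 m or horizontal distance between pack3 and cell2 below 0.013 m or horizontal distance between pack3 and cell3 below 0.013 m or horizontal distance between pack3 and cell4 below 0.013 m or horizontal distance between pack3 and cell5 below 0.013 m) and angle between pack3's own x axis and vertical between 0.66 and 0.91 rad and z of pack3 in the frame of tray between 0.029 and 0.041 m and angle between the y axis of pack3 and the x axis of tray, either way round below 0.22 rad and x of tray_left in the frame of pack3 above 0 m and linear speed of pack3 below 0.02 m/s) and ((horizontal distance between pack4 and cell1 below 0.013 m or horizontal distance between pack4 and cell2 below 0.013 m or horizontal distance between pack4 and cell3 below 0.013 m or horizontal distance between pack4 and cell4 below 0.013 m or horizontal distance between pack4 and cell5 below 0.013 m) and angle between pack4's own x axis and vertical between 0.66 and 0.91 rad and z of pack4 in the frame of tray between 0.029 and 0.041 m and angle between the y axis of pack4 and the x axis of tray, either way round below 0.22 rad and x of tray_left in the frame of pack4 above 0 m and linear speed of pack4 below 0.02 m/s) and ((horizontal distance between pack5 and cell1 below 0.013 m or horizontal distance between pack5 and cell2 below 0.013 m or horizontal distance between pack5 and cell3 below 0.013 m or horizontal distance between pack5 and cell4 below 0.013 m or horizontal distance between pack5 and cell5 below 0.013 m) and angle between pack5's own x axis and vertical between 0.66 and 0.91 rad and z of pack5 in the frame of tray between 0.029 and 0.041 m and angle between the y axis of pack5 and the x axis of tray, either way round below 0.22 rad and x of tray_left in the frame of pack5 above 0 m and linear speed of pack5 below 0.02 m/s)) or (y of card in the frame of tray below 0 m and value of joint dimmer between -0.73 and -0.47 rad and ((horizontal distance between pack1 and cell1 below 0.013 m or horizontal distance between pack1 and cell2 below 0.013 m or horizontal distance between pack1 and cell3 below 0.013 m or horizontal distance between pack1 and cell4 below 0.013 m or horizontal distance between pack1 and cell5 below 0.013 m) and angle between pack1's own x axis and vertical between 0.66 and 0.91 rad and z of pack1 in the frame of tray between 0.029 and 0.041 m and angle between the y axis of pack1 and the x axis of tray, either way round below 0.22 rad and x of tray_right in the frame of pack1 above 0 m and linear speed of pack1 below 0.02 m/s) and ((horizontal distance between pack2 and cell1 below 0.013 m or horizontal distance between pack2 and cell2 below 0.013 m or horizontal distance between pack2 and cell3 below 0.013 m or horizontal distance between pack2 and cell4 below 0.013 m or horizontal distance between pack2 and cell5 below 0.013 m) and angle between pack2's own x axis and vertical between 0.66 and 0.91 rad and z of pack2 in the frame of tray between 0.029 and 0.041 m and angle between the y axis of pack2 and the x axis of tray, either way round below 0.22 rad and x of tray_right in the frame of pack2 above 0 m and linear speed of pack2 below 0.02 m/s) and ((horizontal distance between pack3 and cell1 below 0.013 m or horizontal distance between pack3 and cell2 below 0.013 m or horizontal distance between pack3 and cell3 below 0.013 m or horizontal distance between pack3 and cell4 below 0.013 m or horizontal distance between pack3 and cell5 below 0.013 m) and angle between pack3's own x axis and vertical between 0.66 and 0.91 rad and z of pack3 in the frame of tray between 0.029 and 0.041 m and angle between the y axis of pack3 and the x axis of tray, either way round below 0.22 rad and x of tray_right in the frame of pack3 above 0 m and linear speed of pack3 below 0.02 m/s) and ((horizontal distance between pack4 and cell1 below 0.013 m or horizontal distance between pack4 and cell2 below 0.013 m or horizontal distance between pack4 and cell3 below 0.013 m or horizontal distance between pack4 and cell4 below 0.013 m or horizontal distance between pack4 and cell5 below 0.013 m) and angle between pack4's own x axis and vertical between 0.66 and 0.91 rad and z of pack4 in the frame of tray between 0.029 and 0.041 m and angle between the y axis of pack4 and the x axis of tray, either way round below 0.22 rad and x of tray_right in the frame of pack4 above 0 m and linear speed of pack4 below 0.02 m/s) and ((horizontal distance between pack5 and cell1 below 0.013 m or horizontal distance between pack5 and cell2 below 0.013 m or horizontal distance between pack5 and cell3 below 0.013 m or horizontal distance between pack5 and cell4 below 0.013 m or horizontal distance between pack5 and cell5 below 0.013 m) and angle between pack5's own x axis and vertical between 0.66 and 0.91 rad and z of pack5 in the frame of tray between 0.029 and 0.041 m and angle between the y axis of pack5 and the x axis of tray, either way round below 0.22 rad and x of tray_right in the frame of pack5 above 0 m and linear speed of pack5 below 0.02 m/s)))); the robot touches nothing.
It fails at once if the card is moved more than 30 mm (distance of card from where it was at the start of the episode above 0.03 m).
It fails at once if the tin is moved more than 30 mm (distance of tin from where it was at the start of the episode above 0.03 m).
It fails at once if the bell is moved more than 30 mm (distance of bell from where it was at the start of the episode above 0.03 m).
Of pack1, pack2, pack3, pack4, pack5 only 4 to 5 are there at a start; the rules pass over those that are not, and their reading is None.
At some moment in a run one of pack1, pack2, pack3, pack4, pack5 may be knocked a few centimetres aside while the robot is not near it.
Once in a run the grip may slacken for a moment while it holds something.
It also fails if it takes over 210 s, if anything falls off the work surface, if the arm or the gripper's body presses on something with over 40 N, if the wrist force passes 120 N, or if a joint passes its speed limit or range.

## Working session

There is one attempt and no reset: what is moved stays moved. The work goes in short steps, Python scripts to look and compute and a tool call to move; the robot and the scene stay as the last step left them, time stands still between calls to the robot, and variables do not carry over. Pictures are saved under pics/ and viewed, at most 14 in all, crops included, and the job is handed in when it is done.

Besides the shell and the picture viewer there is one more tool, called after "Request:" as name(argument=value, ...) on one line, values as JSON. carry_out: Moves the arm, as the interface text tells. Its arguments: {"type":"object","properties":{"rows":{"type":"array"},"jaw":{"type":"number"},"force":{"type":"number"}},"required":["rows"]}

```bash
ls; mkdir -p pics; python3 - <<'E'
from plant import robot
import cv2,numpy as np
s=robot.read_state();print({k:np.round(v,3) for k,v in s.items()},robot.grip_depth)
for n in("scene","top"):
    cv2.imwrite(f"pics/{n}0.png",cv2.cvtColor(robot.read_camera(n),cv2.COLOR_RGB2BGR))
    m=robot.camera_model(n);R=np.array(m["R"]);print(n,m["fx"],m["cx"],m["cy"],np.round(R,3).tolist(),"pos",np.round(-R.T@m["t"],3))
E
```

```text
pics
{'t': np.float64(0.0), 'q': array([ 1.239,  0.131,  1.489,  0.   ,  1.523, -0.085]), 'dq': array([ 0.001, -0.001,  0.001,  0.001,  0.   , -0.001]), 'joint_torque': array([ 1.0000e-03, -5.5981e+01, -4.9178e+01,  7.7000e-02,  3.5000e-02,
       -0.0000e+00]), 'tool_pos': array([0.146, 0.581, 0.218]), 'orientation': array([-3.870e-01, -3.117e+00,  3.000e-03]), 'force': array([ 0.858,  0.558, -0.306]), 'wrist_torque': array([ 0.003,  0.002, -0.05 ]), 'gripper_force': np.float64(0.0), 'opening': np.float64(0.093)} 0.0188
scene 416.2968276052108 254.3867600781044 197.90117630489397 [[0.907, -0.421, 0.017], [-0.323, -0.72, -0.614], [0.271, 0.551, -0.789]] pos [ 0.118 -0.814  1.009]
top 423.0901111182106 261.16238746562954 190.46273539170707 [[-0.046, -0.999, 0.003], [-0.979, 0.045, -0.2], [0.2, -0.012, -0.98]] pos [ 0.195 -0.174  1.327]
```

View pics/scene0.png

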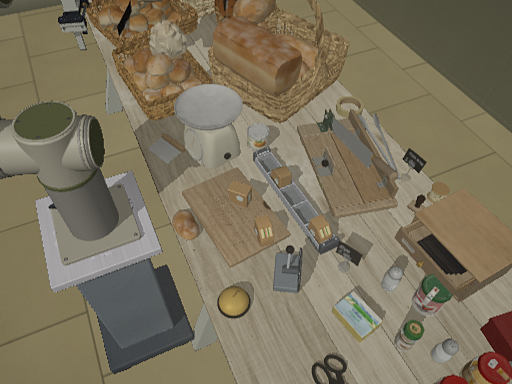

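View pics/top0.png

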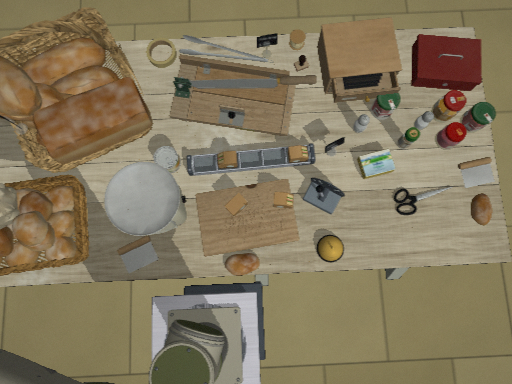

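The scene camera shows the card at the tray's right end (345,252), the tin at the left (257,132), packs in the tray at (282,175) and (321,228), packs on the board at (240,190) and (264,228), and the dimmer at (288,265). So every window must face right (-y), with the lever at -0.6. Next I'll get close-ups and outlines.

```bash
cat > h.py <<'E'
from plant import robot
import cv2,numpy as np
def cam(n):
    m=robot.camera_model(n);return m,np.array(m["R"]),np.array(m["t"])
def back(n,px,z):
    m,R,t=cam(n);d=R.T@np.array([(px[0]-m["cx"])/m["fx"],(px[1]-m["cy"])/m["fy"],1]);c=-R.T@t
    return c+d*(z-c[2])/d[2]
def proj(n,X):
    m,R,t=cam(n);p=np.atleast_2d(X)@R.T+t
    return np.c_[m["fx"]*p[:,0]/p[:,2]+m["cx"],m["fy"]*p[:,1]/p[:,2]+m["cy"]]
def tri(pa,pb):
    A=[];b=[]
    for n,p in(("scene",pa),("top",pb)):
        m,R,t=cam(n)
        for v,f,c,i in((p[0],m["fx"],m["cx"],0),(p[1],m["fy"],m["cy"],1)):
            k=(v-c)/f;A.append(R[i]-k*R[2]);b.append(k*t[2]-t[i])
    return np.linalg.lstsq(np.array(A),np.array(b),rcond=None)[0]
def shot(n):return cv2.cvtColor(robot.read_camera(n),cv2.COLOR_RGB2BGR)
def crop(im,x0,y0,x1,y1,s):return cv2.resize(im[y0:y1,x0:x1],None,fx=s,fy=s,interpolation=cv2.INTER_CUBIC)
E
python3 - <<'E'
from h import *
im=shot("scene");cv2.imwrite("pics/s1.png",crop(im,215,140,375,300,3.7))
im2=shot("top");cv2.imwrite("pics/t1.png",crop(im2,180,130,350,220,4.7))
for n in("scene","top"):
  for o in("pack1","tray","dimmer","dimmer_tip","card","tin","bell"):
    for r in robot.outline_of(n,o)[:5]:
      ys,xs=np.nonzero(r["pixels"]);q=cv2.minAreaRect(np.c_[xs,ys].astype(np.float32))
      print(n,o,round(r["conf"],2),np.round(r["pixel"],1),len(xs),np.round(cv2.boxPoints(q),1).tolist())
E
```

```text
scene pack1 0.92 [261.7 232. ] 538 [[249.60000610351562, 218.8000030517578], [267.8999938964844, 212.6999969482422], [277.5, 241.5], [259.20001220703125, 247.60000610351562]]
scene pack1 0.74 [280.5 174.8] 353 [[268.20001220703125, 170.5], [286.6000061035156, 162.60000610351562], [294.5, 181.1999969482422], [276.20001220703125, 189.10000610351562]]
scene pack1 0.69 [319.6 231.7] 496 [[304.20001220703125, 221.39999389648438], [322.6000061035156, 212.1999969482422], [334.3999938964844, 235.8000030517578], [316.0, 245.0]]
scene pack1 0.67 [238.6 192.8] 502 [[223.8000030517578, 199.3000030517578], [231.6999969482422, 178.10000610351562], [255.5, 187.10000610351562], [247.5, 208.1999969482422]]
scene tray 0.95 [293.1 200.4] 1995 [[245.39999389648438, 157.60000610351562], [266.0, 141.8000030517578], [342.20001220703125, 241.5], [321.6000061035156, 257.29998779296875]]
scene dimmer_tip 0.43 [290.6 247.8] 112 [[286.0, 244.0], [294.0, 244.0], [294.0, 267.0], [286.0, 267.0]]
scene card 0.9 [346.  254.4] 381 [[337.0, 242.0], [360.0, 242.0], [360.0, 270.0], [337.0, 270.0]]
scene tin 0.66 [294.7 
[... 1029 characters left out ...]
89999389648438, 175.60000610351562]]
top dimmer 0.48 [318.7 187. ] 60 [[314.5, 188.5], [319.5, 183.5], [327.0, 191.0], [322.0, 196.0]]
top dimmer_tip 0.55 [317.5 189.1] 67 [[316.0, 185.0], [323.0, 185.0], [323.0, 195.0], [316.0, 195.0]]
top card 0.49 [331.4 147. ] 178 [[323.0, 149.0], [338.5, 133.5], [347.0, 142.0], [331.5, 157.5]]
top tin 0.92 [168.  161.4] 485 [[150.5, 159.89999389648438], [160.89999389648438, 141.6999969482422], [185.0, 155.39999389648438], [174.60000610351562, 173.60000610351562]]
top bell 0.72 [331.7 146.2] 149 [[324.0, 149.0], [339.0, 134.0], [346.5, 141.5], [331.5, 156.5]]
top bell 0.58 [328.6 249.2] 601 [[317.0, 235.0], [343.0, 235.0], [343.0, 261.0], [317.0, 261.0]]
```

View pics/s1.png

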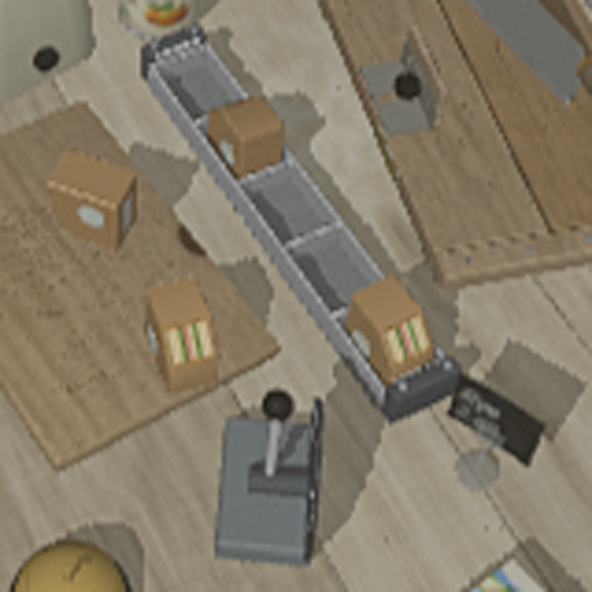

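View pics/t1.png

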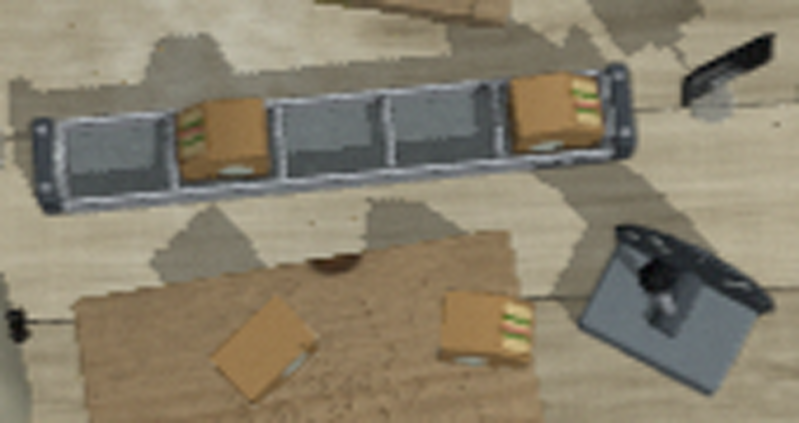

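Of the four packs, cell 5 is right and cell 2 faces left. The board pack on the right is upright and facing right. The board pack on the left shows its full rectangular top, so its window is down. Next I'll fit the models to the outlines in both views.

```bash
cat > fit.py <<'E'
from h import *
from scipy.optimize import minimize
from itertools import product
def box(x0,x1,y0,y1,z0,z1):return np.array(list(product((x0,x1),(y0,y1),(z0,z1))))
TR=[box(-.03,.03,-.203,.203,0,.028),box(-.03,.03,.187,.203,0,.04),box(-.03,.03,-.203,-.187,0,.04)]
def pack(up):
    # window faces +u (local x), thickness along local y, z from origin
    P=[(-.03,-.03),(.03,-.03),(.03,.007),(.007,.03),(-.03,.03)]
    return [np.array([(u,v,w if up else -w) for u,w in P for v in(-.02,.02)])]
S=4
def render(n,parts,p):
    c,s=np.cos(p[3]),np.sin(p[3]);R=np.array([[c,-s,0],[s,c,0],[0,0,1]])
    im=np.zeros((384*S,512*S),np.uint8)
    for P in parts:
        q=(proj(n,P@R.T+p[:3])+.5)*S-.5
        cv2.fillConvexPoly(im,np.round(cv2.convexHull(q.astype(np.float32))*16).astype(np.int32),1,shift=4)
    return im
def fit(parts,masks,ignore,p0,free):
    M={n:cv2.resize(m.astype(np.uint8),None,fx=S,fy=S,interpolation=cv2.INTER_NEAREST) for n,m in masks.items()}
    I={n:cv2.resize(m.astype(np.uint8),None,fx=S,fy=S,interpolation=cv2.INTER_NEAREST)==0 for n,m in ignore.items()}
    p0=np.array(p0,float)
    def cost(d):
        p=p0.copy();p[free]+=d*np.array([.01,.01,.01,.1])[free]
        return sum(np.count_nonzero((render(n,parts,p)!=M[n])&I[n])/max(1,M[n].sum()) for n in M)
    k=len(free);sim=np.vstack([np.zeros(k),np.eye(k)])-.3
    r=minimize(cost,np.zeros(k),method="Nelder-Mead",options=dict(initial_simplex=sim,xatol=.01,fatol=1e-4,maxiter=150))
    p0[free]+=r.x*np.array([.01,.01,.01,.1])[free];return p0,r.fun
def masks(n,o,c=.4):return [r["pixels"] for r in robot.outline_of(n,o) if r["conf"]>c]
E
cat > go1.py <<'E'
from fit import *
print("ends L,R",tri((261.8,153.5),(190,165.1)),tri((328.5,244),(312.1,153.6)))
print("ball",tri((289.6,249.2),(319.4,188.1)))
for q in((304,198.5),(331,213.4),(343.8,194.9)):print("dimbox top",back("top",q,.026))
z=np.zeros((384,512),bool)
for n in("scene","top"):robot.read_camera(n)
T={n:masks(n,"tray",.8)[0] for n in("scene","top")}
P={n:masks(n,"pack1") for n in("scene","top")}
allp={n:np.any(P[n],axis=0) for n in P}
L,R=tri((261.8,153.5),(190,165.1)),tri((328.5,244),(312.1,153.6));d=L-R
p,f=fit(TR,T,allp,[*(L+R)[:2]/2,0,np.arctan2(-d[0],d[1])],[0,1,2,3]);print("tray",p.round(4),round(f,3))
p,f=fit(TR,T,allp,[p[0],p[1],0,p[3]],[0,1,3]);print("tray z0",p.round(4),round(f,3))
for k in("tipA","upB","upC","upD"):
    pass
C={"D":((238.4,204.3),.048),"C":((284.1,200.5),.048),"B":((226.7,158.8),.035),"A":((296.9,154),.035)}
for k,(px,zz) in C.items():
    x=back("top",px,zz+.02);x[2]=zz;mk={}
    for n in P:
        q=proj(n,x)[0];mk[n]=min(P[n],key=lambda m:np.hypot(*(np.array(np.nonzero(m)).mean(1)[::-1]-q)))
    best=[]
    yaws={"D":[2.2,-.9],"C":[-1.65],"B":[p[3]+1.57],"A":[p[3]-1.57]}[k]
    ig=T if k in"AB" else {n:z for n in P}
    for y in yaws:
        r,f=fit(pack(k!="D"),mk,ig,[*x,y],[0,1,2,3]);print(k,r.round(4),round(f,3))
E
python3 go1.py
```

```text
ends L,R [0.55492587 0.03247604 0.02284117] [ 0.57306708 -0.35796754  0.0275252 ]
ball [ 0.44443571 -0.36214038  0.09562061]
dimbox top [ 0.42827033 -0.32238425  0.026     ]
dimbox top [ 0.37747776 -0.40306635  0.026     ]
dimbox top [ 0.43402335 -0.44779958  0.026     ]Traceback (most recent call last):
  File "go1.py", line 7, in <module>
    T={n:masks(n,"tray",.8)[0] for n in("scene","top")}
         ~~~~~~~~~~~~~~~~~~^^^
IndexError: list index out of range
```

```bash
python3 - <<'E'
s=open('fit.py').read()
s=s[:s.index("def masks")]+'''def masks(n,o,c=.4,need=1):
    for _ in range(4):
        robot.read_camera(n);r=[r["pixels"] for r in robot.outline_of(n,o) if r["conf"]>c]
        if len(r)>=need:break
    return r
'''
open('fit.py','w').write(s)
g=open('go1.py').read().replace('masks(n,"tray",.8)','masks(n,"tray",.6)').replace('masks(n,"pack1")','masks(n,"pack1",.4,4)')
open('go1.py','w').write(g)
E
time python3 go1.py
```

```text
ends L,R [0.55492587 0.03247604 0.02284117] [ 0.57306708 -0.35796754  0.0275252 ]
ball [ 0.44443571 -0.36214038  0.09562061]
dimbox top [ 0.42827033 -0.32238425  0.026     ]
dimbox top [ 0.37747776 -0.40306635  0.026     ]
dimbox top [ 0.43402335 -0.44779958  0.026     ]
tray [ 0.5671 -0.1513 -0.0055  0.0555] 4.445
tray z0 [ 0.5658 -0.1467  0.      0.0441] 4.449
D [ 0.4154 -0.1113  0.051   2.2875] 0.159
D [ 0.4156 -0.1117  0.0498 -0.9261] 0.279
C [ 0.4234 -0.2554  0.046  -1.7426] 0.167
B [ 0.5647 -0.0835  0.0333  1.534 ] 0.284
A [ 0.5714 -0.311   0.0369 -1.5645] 0.236
real	0m21.618s
user	0m10.412s
sys	0m0.495s
```

```bash
cat > go2.py <<'E'
from fit import *
p0=np.array([.566,-.15,0,.045]);T={}
ini={n:cv2.resize(render(n,TR,p0),(512,384),interpolation=cv2.INTER_AREA)>0 for n in("scene","top")}
iou=lambda a,b:(a&b).sum()/(a|b).sum()
for n in ini:
    c=masks(n,"tray",.1)+masks(n,"tray",.1);T[n]=max(c,key=lambda m:iou(m,ini[n]));print(n,[round(iou(m,ini[n]),2) for m in c])
P={n:np.any(masks(n,"pack1",.4,4),axis=0) for n in T}
for fr in([0,1,2,3],[0,1,3]):
    p,f=fit(TR,T,P,p0,fr);print("tray",p.round(4),round(f,3))
t=p
ims={n:shot(n) for n in T}
def draw(n,im,parts,p,col):
    c=np.cos(p[3]);s=np.sin(p[3]);R=np.array([[c,-s,0],[s,c,0],[0,0,1]])
    for Q in parts:
        h=cv2.convexHull(((proj(n,Q@R.T+p[:3])+.5)*5-.5).astype(np.float32));cv2.polylines(im,[np.round(h).astype(int)],True,col,1)
big={n:cv2.resize(i,None,fx=5,fy=5,interpolation=cv2.INTER_CUBIC) for n,i in ims.items()}
for n in big:
    draw(n,big[n],TR,t,(0,0,255))
    for q in([.4154,-.1113,.048,2.29],): draw(n,big[n],pack(False),q,(255,0,0))
    draw(n,big[n],pack(True),[.4234,-.2554,.048,-1.74],(255,0,0))
    draw(n,big[n],pack(True),[.5647,-.0835,.035,1.534+.08],(0,255,0))
    draw(n,big[n],pack(True),[.5714,-.311,.035,-1.5645],(0,255,0))
a=cv2.resize(big["scene"][140*5:265*5,215*5:345*5],(576,554));cv2.imwrite("pics/o_s.png",a)
cv2.imwrite("pics/o_t.png",cv2.resize(big["top"][135*5:220*5,183*5:350*5],(795,405)))
E
python3 go2.py
```

```text
scene [np.float64(0.62), np.float64(0.02), np.float64(0.62)]
top [np.float64(0.67), np.float64(0.0), np.float64(0.64)]
tray [ 0.5647 -0.1614  0.0013  0.0526] 0.2
tray [ 0.565  -0.1614  0.      0.0527] 0.202
```

View pics/o_s.png

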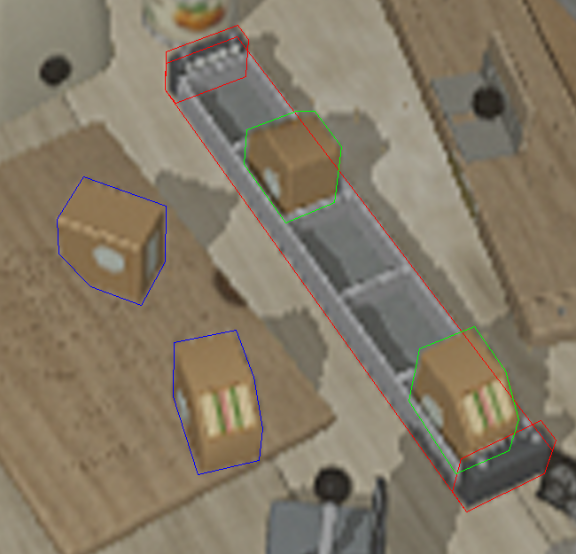

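View pics/o_t.png

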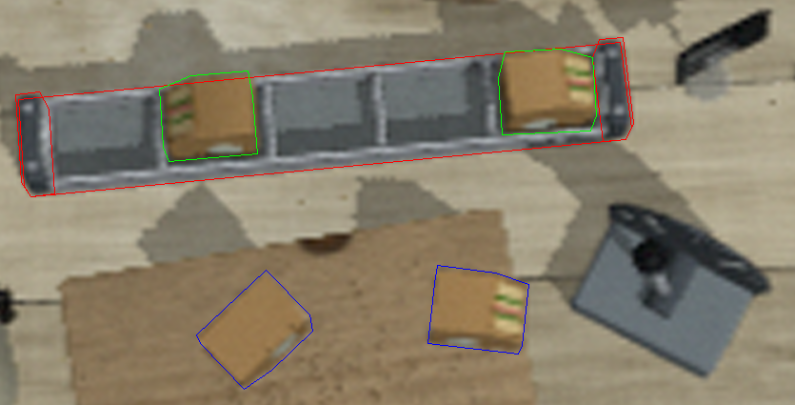

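The overlays match in both views. D's window points down toward the near left. Next is a move helper, starting with pack C into cell 4.

```bash
cat > mv.py <<'E'
from h import *
from scipy.spatial.transform import Rotation as Ro
def down(psi,tilt=0,az=0):
    y=np.array([np.cos(psi),np.sin(psi),0]);z=np.array([0,0,-1.]);R=np.c_[np.cross(y,z),y,z]
    # tilt: fingers point toward azimuth az by tilt rad
    return (Ro.from_rotvec(tilt*np.cross(z,[np.cos(az),np.sin(az),0]))*Ro.from_matrix(R))
def plan(*wps,p0=None,R0=None):
    s=robot.read_state();p0=s["tool_pos"] if p0 is None else p0
    R0=Ro.from_rotvec(s["orientation"]) if R0 is None else R0
    for p,R in wps:
        d=R0.inv().apply(np.array(p)-p0);print(np.round(d,4).tolist(),np.round((R0.inv()*R).as_rotvec(degrees=True),1).tolist())
E
python3 - <<'E'
from mv import *
R=down(-.17);plan(([.25,.3,.35],R),([.4244,-.2494,.2],R),([.4244,-.2494,.046],R))
E
```

```text
[-0.1692, -0.248, -0.1314] [-0.0, 0.0, 85.6]
[-0.4725, -0.7382, 0.0187] [-0.0, 0.0, 85.6]
[-0.4725, -0.7382, 0.1727] [-0.0, 0.0, 85.6]
```

Request:
carry_out(rows=[[-0.03,-0.04,-0.131,0,0,20],[-0.03,-0.04,-0.131,0,0,30],[-0.06,-0.09,-0.131,0,0,40],[-0.169,-0.248,-0.131,0,0,60],[-0.169,-0.248,-0.131,0,0,85.6],[-0.169,-0.248,-0.131,0,0,85.6],[-0.4725,-0.738,0.019,0,0,85.6],[-0.4725,-0.738,0.019,0,0,85.6],[-0.4725,-0.738,0.019,0,0,85.6],[-0.4725,-0.738,0.019,0,0,85.6],[-0.4725,-0.738,0.019,0,0,85.6],[-0.4725,-0.738,0.019,0,0,85.6]], jaw=0, force=25)

```text
t: 3.8
tool_pos: [0.3579, -0.0414, 0.2563]
orientation: [2.401, 2.023, 0.002]
force: [1.8, 0.2, 1.2]
opening: 0.0929
gripper_force: 0.0
```

```bash
python3 - <<'E'
from mv import *
R=down(-.17);plan(([.4244,-.2494,.2],R),([.4244,-.2494,.046],R))
E
```

```text
[-0.1937, 0.1007, 0.0564] [0.1, -0.0, -0.0]
[-0.1937, 0.1004, 0.2104] [0.1, -0.0, -0.0]
```

Request:
carry_out(rows=[[-0.06,0.03,0.015,0,0,0],[-0.12,0.06,0.03,0,0,0],[-0.1935,0.1005,0.056,0,0,0],[-0.1935,0.1005,0.056,0,0,0],[-0.1935,0.1005,0.056,0,0,0],[-0.1935,0.1005,0.12,0,0,0],[-0.1935,0.1005,0.17,0,0,0],[-0.1935,0.1005,0.195,0,0,0],[-0.1935,0.1005,0.21,0,0,0],[-0.1935,0.1005,0.21,0,0,0],[-0.1935,0.1005,0.21,0,0,0]])

```text
t: 5.18
tool_pos: [0.425, -0.2476, 0.048]
orientation: [2.4, 2.024, 0.001]
force: [0.2, 0.9, 0.7]
opening: 0.093
gripper_force: 0.0
```

```bash
python3 - <<'E'
from mv import *
im=np.hstack([crop(shot("top"),225,130,345,225,3.3),crop(shot("scene"),215,160,335,255,3.3)]);cv2.imwrite("pics/g1.png",im)
R=down(-.17);plan(([.4244,-.2494,.046],R),([.4244,-.2494,.14],R),([.5686,-.2293,.14],down(.0527)),([.5686,-.2293,.034],down(.0527)))
E
```

```text
[-0.0017, -0.0003, 0.002] [0.1, 0.1, 0.0]
[-0.0019, -0.0001, -0.092] [0.1, 0.1, 0.0]
[0.0423, 0.1386, -0.0917] [0.1, 0.1, -12.8]
[0.0425, 0.1384, 0.0143] [0.1, 0.1, -12.8]
```

View pics/g1.png

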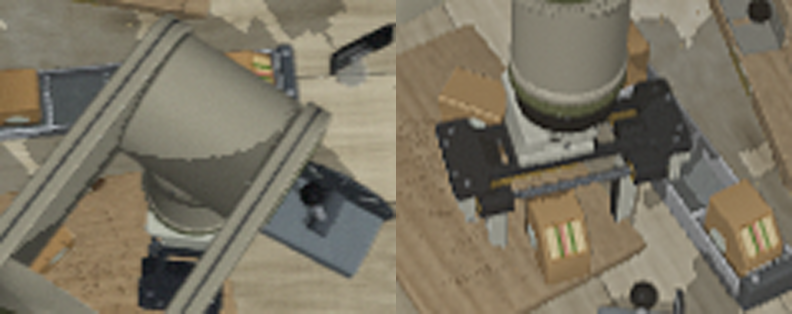

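The fingers straddle pack C (at 560,225 in the right half). Closing and lifting.

Request:
carry_out(rows=[[-0.0015,0,0.002,0,0,0],[-0.0015,0,0.002,0,0,0],[-0.0015,0,0.002,0,0,0],[-0.0015,0,0.002,0,0,0],[-0.0015,0,0.002,0,0,0],[-0.0015,0,0.002,0,0,0],[-0.0015,0,-0.02,0,0,0],[-0.0015,0,-0.06,0,0,0],[-0.0015,0,-0.092,0,0,0],[0.02,0.06,-0.092,0,0,-6],[0.042,0.1385,-0.092,0,0,-12.8],[0.042,0.1385,-0.092,0,0,-12.8]], jaw=255)

```text
t: 6.78
tool_pos: [0.57, -0.228, 0.1375]
orientation: [-2.157, -2.283, -0.001]
force: [-0.5, 0.6, -1.6]
opening: 0.04
gripper_force: 24.8
```

```bash
python3 - <<'E'
from mv import *
plan(([.5686,-.2293,.14],down(.0527)),([.5686,-.2293,.034],down(.0527)))
E
```

```text
[-0.0012, -0.0015, -0.0025] [0.0, -0.0, 0.2]
[-0.0013, -0.0015, 0.1035] [0.0, -0.0, 0.2]
```

Request:
carry_out(rows=[[-0.001,-0.0015,0.04,0,0,0],[-0.001,-0.0015,0.07,0,0,0],[-0.001,-0.0015,0.085,0,0,0],[-0.001,-0.0015,0.095,0,0,0],[-0.001,-0.0015,0.1,0,0,0],[-0.001,-0.0015,0.103,0,0,0],[-0.001,-0.0015,0.103,0,0,0],[-0.001,-0.0015,0.103,0,0,0]])

```text
t: 7.78
tool_pos: [0.5665, -0.2304, 0.036]
orientation: [2.161, 2.279, 0.0]
force: [-0.9, -0.1, -1.1]
opening: 0.0399
gripper_force: 24.8
```

```bash
python3 - <<'E'
from mv import *
cv2.imwrite("pics/g2.png",crop(shot("scene"),245,150,365,270,5))
plan(([.5686,-.2293,.034],down(.0527)),([.5686,-.2293,.2],down(.0527)))
E
```

```text
[0.0009, 0.0022, 0.0019] [0.0, 0.0, 0.0]
[0.0008, 0.0024, -0.1641] [0.0, 0.0, 0.0]
```

View pics/g2.png

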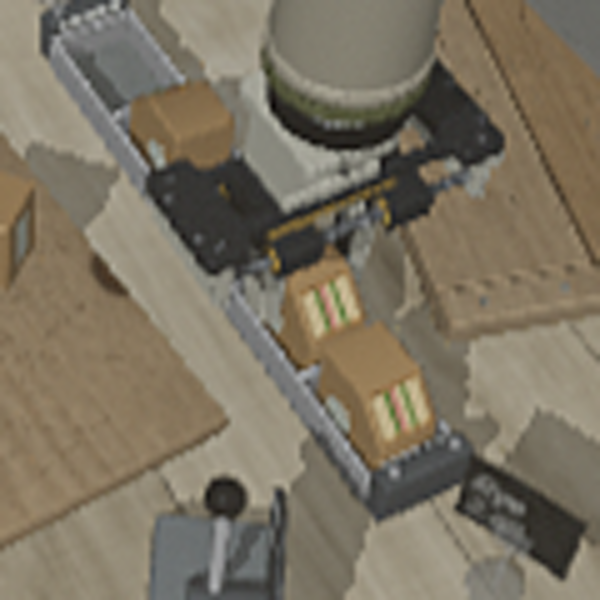

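Pack C is in cell 4 (around 325,310) with its window to the right. Releasing, then going over to pack B.

Request:
carry_out(rows=[[0,0,0,0,0,0],[0,0,0,0,0,0],[0,0,0,0,0,0],[0.001,0.002,-0.02,0,0,0],[0.001,0.002,-0.06,0,0,0],[0.001,0.002,-0.104,0,0,0],[0.06,0,-0.104,0,0,0],[0.1,-0.001,-0.104,0,0,0],[0.137,-0.002,-0.104,0,0,0],[0.137,-0.002,-0.104,0,0,0]], jaw=0)

```text
t: 9.07
tool_pos: [0.5572, -0.0912, 0.141]
orientation: [2.157, 2.283, 0.002]
force: [1.1, -0.2, -0.1]
opening: 0.093
gripper_force: 0.0
```

```bash
python3 - <<'E'
from mv import *
p=[.563,-.0915]
plan(([*p,.14],down(.0527)),([*p,.036],down(.0527)))
E
```

```text
[-0.0007, 0.0058, 0.001] [0.1, 0.0, 0.2]
[-0.0006, 0.0056, 0.105] [0.1, 0.0, 0.2]
```

Request:
carry_out(rows=[[-0.0005,0.0055,0.06,0,0,0],[-0.0005,0.0055,0.09,0,0,0],[-0.0005,0.0055,0.105,0,0,0],[-0.0005,0.0055,0.105,0,0,0],[-0.0005,0.0055,0.105,0,0,0]])

```text
t: 9.7
tool_pos: [0.5637, -0.0943, 0.0362]
orientation: [2.16, 2.278, 0.002]
force: [-0.0, -0.4, -0.1]
opening: 0.0931
gripper_force: 0.0
```

Request:
carry_out(rows=[[0,0,0,0,0,0],[0,0,0,0,0,0],[0,0,0,0,0,0],[0,0,0,0,0,0],[0,0,0,0,0,0],[0,0,0,0,0,0],[0,0,-0.03,0,0,0],[0,0,-0.08,0,0,0],[0,0,-0.124,0,0,0],[0,0,-0.124,0,0,0]], jaw=255)

```text
t: 10.95
tool_pos: [0.5652, -0.0944, 0.1632]
orientation: [2.156, 2.275, 0.006]
force: [-0.5, 0.8, -0.8]
opening: 0.0402
gripper_force: 24.8
```

```bash
python3 - <<'E'
from mv import *
cv2.imwrite("pics/x.png",crop(shot("scene"),225,120,345,220,5))
p=[.426,-.23];R=down(np.pi/2)
plan(([*p,.16],R),([*p,.047],R))
E
```

```text
[-0.1285, -0.1447, -0.0001] [0.1, 0.2, -86.9]
[-0.1283, -0.1451, 0.1129] [0.1, 0.2, -86.9]
```

Request:
carry_out(rows=[[-0.02,-0.02,0,0,0,-10],[-0.04,-0.04,0,0,0,-20],[-0.06,-0.07,0,0,0,-30],[-0.08,-0.1,0,0,0,-40],[-0.1,-0.12,0,0,0,-50],[-0.1285,-0.145,0,0,0,-60],[-0.1285,-0.145,0,0,0,-70],[-0.1285,-0.145,0,0,0,-80],[-0.1285,-0.145,0,0,0,-87],[-0.1285,-0.145,0,0,0,-87],[-0.1285,-0.145,0,0,0,-87]])

```text
t: 12.38
tool_pos: [0.4238, -0.2293, 0.1572]
orientation: [-0.003, -3.14, -0.002]
force: [-0.4, 0.7, -1.6]
opening: 0.0401
gripper_force: 24.8
```

```bash
python3 - <<'E'
from mv import *
p=[.426,-.23];R=down(np.pi/2)
plan(([*p,.16],R),([*p,.048],R))
E
```

```text
[-0.0022, -0.0007, -0.0029] [0.1, -0.1, -0.1]
[-0.0024, -0.0008, 0.1091] [0.1, -0.1, -0.1]
```

Request:
carry_out(rows=[[0,0,0.05,0,0,0],[0,0,0.085,0,0,0],[0,0,0.1,0,0,0],[0,0,0.107,0,0,0],[0,0,0.107,0,0,0],[0,0,0.107,0,0,0]])

```text
t: 13.12
tool_pos: [0.4253, -0.2303, 0.0527]
orientation: [-0.001, 3.14, -0.002]
force: [1.4, 1.0, -0.1]
opening: 0.04
gripper_force: 24.8
```

Request:
carry_out(rows=[[0,0,0,0,0,0],[0,0,0,0,0,0],[0,0,0,0,0,0],[0,0,0,0,0,0],[0,0,-0.04,0,0,0],[0,0,-0.09,0,0,10],[0,0,-0.14,0,0,20],[0,0,-0.14,0,0,30],[0,0,-0.14,0,0,40],[0,0,-0.14,0,0,50],[0,0,-0.14,0,0,60],[0,0,-0.14,0,0,70]], jaw=0)

```text
t: 14.62
tool_pos: [0.4243, -0.2296, 0.1912]
orientation: [-1.808, -2.569, 0.0]
force: [-1.5, -0.8, 0.2]
opening: 0.093
gripper_force: 0.0
```

```bash
python3 - <<'E'
from mv import *
p=[.424,-.2295];R=down(-np.pi/2)
plan(([*p,.15],R),([*p,.049],R))
cv2.imwrite("pics/g3.png",crop(shot("scene"),215,150,335,260,4.5))
E
```

```text
[0.0002, -0.0002, 0.0412] [-0.0, 0.0, 109.7]
[0.0002, -0.0002, 0.1422] [-0.0, 0.0, 109.7]
```

View pics/g3.png

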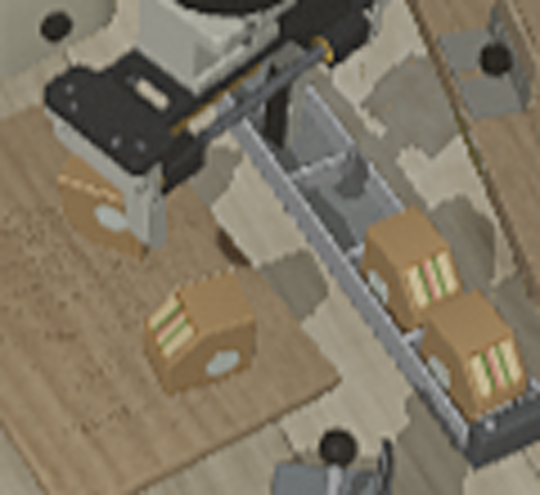

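Pack B (200,330) stands on the board with its window toward the robot. Turning the wrist and regrasping.

Request:
carry_out(rows=[[0,0,0,0,0,10.5],[0,0,0,0,0,21],[0,0,0,0,0,31.5],[0,0,0,0,0,42],[0,0,0,0,0,52.5],[0,0,0,0,0,63],[0,0,0,0,0,73.5],[0,0,0,0,0,84],[0,0,0.01,0,0,94],[0,0,0.02,0,0,104],[0,0,0.04,0,0,109.7],[0,0,0.05,0,0,109.7]])

```text
t: 16.18
tool_pos: [0.4238, -0.2293, 0.1401]
orientation: [-3.141, -0.014, 0.002]
force: [-0.1, 0.3, 0.9]
opening: 0.0931
gripper_force: 0.0
```

```bash
python3 - <<'E'
from mv import *
p=[.424,-.2295];R=down(-np.pi/2)
plan(([*p,.15],R),([*p,.047],R))
E
```

```text
[0.0002, 0.0002, -0.0099] [-0.0, 0.1, 0.5]
[0.0003, 0.0002, 0.0931] [-0.0, 0.1, 0.5]
```

Request:
carry_out(rows=[[0,0,0.05,0,0,0.5],[0,0,0.08,0,0,0.5],[0,0,0.093,0,0,0.5],[0,0,0.093,0,0,0.5],[0,0,0.093,0,0,0.5]])

```text
t: 16.8
tool_pos: [0.4254, -0.2304, 0.0499]
orientation: [3.14, -0.002, 0.003]
force: [1.0, -0.1, -0.0]
opening: 0.0932
gripper_force: 0.0
```

Request:
carry_out(rows=[[0,0,0,0,0,0],[0,0,0,0,0,0],[0,0,0,0,0,0],[0,0,0,0,0,0],[0,0,0,0,0,0],[0,0,0,0,0,0],[0,0,-0.03,0,0,0],[0,0,-0.07,0,0,0],[0,0,-0.11,0,0,0],[0,0,-0.11,0,0,0]], jaw=255)

```text
t: 18.05
tool_pos: [0.4264, -0.2311, 0.1621]
orientation: [3.138, -0.004, 0.009]
force: [-0.2, 0.2, -1.1]
opening: 0.0395
gripper_force: 24.8
```

```bash
python3 - <<'E'
from mv import *
p=[.562,-.079];R=down(.0527)
plan(([*p,.15],R),([*p,.037],R))
E
```

```text
[0.1351, -0.1525, 0.0123] [0.4, -0.1, -93.2]
[0.1345, -0.1529, 0.1253] [0.4, -0.1, -93.2]
```

Request:
carry_out(rows=[[0.02,-0.02,0,0,0,-10],[0.04,-0.04,0,0,0,-20],[0.06,-0.07,0,0,0,-30],[0.08,-0.1,0,0,0,-40],[0.1,-0.12,0,0,0,-50],[0.135,-0.1525,0,0,0,-60],[0.135,-0.1525,0,0,0,-70],[0.135,-0.1525,0,0,0,-80],[0.135,-0.1525,0,0,0,-90],[0.135,-0.1525,0,0,0,-93.2],[0.135,-0.1525,0,0,0,-93.2],[0.135,-0.1525,0,0,0,-93.2]])

```text
t: 19.55
tool_pos: [0.5592, -0.0774, 0.1573]
orientation: [-2.162, -2.277, 0.001]
force: [-0.7, -0.4, -0.5]
opening: 0.0398
gripper_force: 25.0
```

```bash
python3 - <<'E'
from fit import *
from mv import *
p=[.562,-.079];R=down(.0527)
plan(([*p,.15],R),([*p,.037],R))
c=robot.read_state()["tool_pos"]-[0,.008,0]
for n in("scene","top"):
    for m in masks(n,"pack1",.2,4):
        ys,xs=np.nonzero(m)
        print(n,round(xs.mean(),1),round(ys.mean(),1),len(xs),proj(n,c)[0].round(1))
E
```

```text
[-0.0017, 0.0027, 0.0073] [-0.1, -0.0, -0.0]
[-0.0017, 0.0028, 0.1203] [-0.1, -0.0, -0.0]
scene 319.7 228.2 464 [281.8 147.6]
scene 284.1 147.3 428 [281.8 147.6]
scene 239.9 193.0 468 [281.8 147.6]
scene 305.3 208.7 463 [281.8 147.6]
scene 286.9 191.7 1758 [281.8 147.6]
top 274.6 155.4 356 [223.5 149.2]
top 235.9 204.4 299 [223.5 149.2]
top 297.4 153.5 323 [223.5 149.2]
top 173.9 158.8 168 [223.5 149.2]
```

Request:
carry_out(rows=[[-0.0015,0.0025,0.05,0,0,0],[-0.0015,0.0025,0.08,0,0,0],[-0.0015,0.0025,0.1,0,0,0],[-0.0015,0.0025,0.112,0,0,0],[-0.0015,0.0025,0.118,0,0,0],[-0.0015,0.0025,0.12,0,0,0],[-0.0015,0.0025,0.12,0,0,0]])

```text
t: 20.72
tool_pos: [0.5641, -0.0814, 0.0415]
orientation: [2.158, 2.276, -0.001]
force: [-6.1, -8.0, 13.1]
opening: 0.0402
gripper_force: 25.0
```

```bash
python3 - <<'E'
from h import *
cv2.imwrite("pics/g4.png",np.hstack([crop(shot("scene"),235,130,335,240,3.9),crop(shot("top"),180,130,280,240,3.9)]))
E
```

```text
(no output)
```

View pics/g4.png

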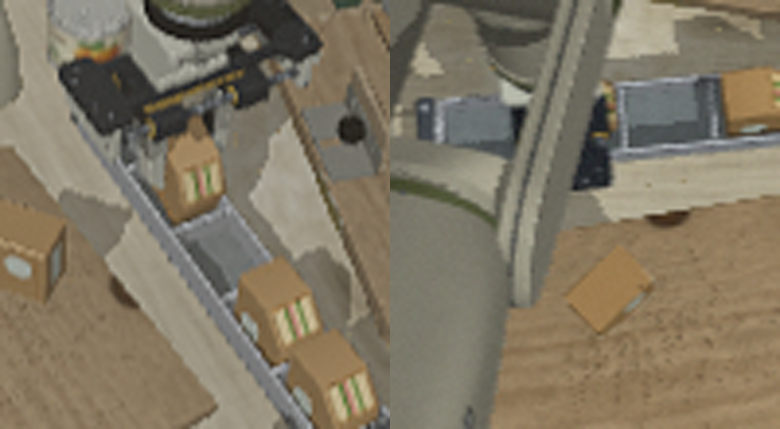

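Pack B is in the cell with its window right (190,180). There is light contact, so I'll release it and retreat along a clear path.

Request:
carry_out(rows=[[0,0,-0.001,0,0,0],[0,0,-0.001,0,0,0],[0,0,-0.001,0,0,0],[0,0,-0.001,0,0,0],[0,0,-0.03,0,0,0],[0,0,-0.08,0,0,0],[0,0,-0.13,0,0,0],[0,-0.06,-0.16,0,0,0],[0,-0.12,-0.16,0,0,0],[0,-0.15,-0.16,0,0,0],[0,-0.15,-0.16,0,0,0]], jaw=0)

```text
t: 22.2
tool_pos: [0.4113, -0.0869, 0.1984]
orientation: [2.162, 2.278, 0.001]
force: [0.5, -0.1, 0.0]
opening: 0.0929
gripper_force: 0.0
```

```bash
cat > state.py <<'E'
from fit import *
def assign(guess,up,ig=None,k=2):
    out=[];mk={}
    for n in("scene","top"):
        q=proj(n,np.array(guess[:3]))[0];best=None
        for _ in range(k):
            for m in masks(n,"pack1",.2):
                d=np.hypot(*(np.array(np.nonzero(m)).mean(1)[::-1]-q))
                if m.sum()<900 and (best is None or d<best[0]):best=(d,m)
        if best and best[0]<14:mk[n]=best[1]
    return fit(pack(up),mk,{n:(ig[n] if ig else np.zeros((384,512),bool)) for n in mk},guess,[0,1,2,3])+(list(mk),)
E
python3 - <<'E'
from state import *
from mv import *
t=[.565,-.1614,0,.0527]
ig={n:np.zeros((384,512),bool) for n in("scene","top")}
for nm,g,up in(("B",[.561,-.0875,.035,-1.52],1),("C4",[.5689,-.2353,.035,-1.52],1),("D",[.4154,-.1113,.048,2.29],0)):
    p,f,k=assign(g,up);d=p[:2]-t[:2];c,s=np.cos(.0527),np.sin(.0527)
    print(nm,p.round(4),round(f,3),k,"tray xy",(c*d[0]+s*d[1]).round(4),(-s*d[0]+c*d[1]).round(4))
cv2.imwrite("pics/g5.png",np.hstack([crop(shot("scene"),225,130,345,250,3.3),crop(shot("top"),180,130,300,250,3.3)]))
print(robot.read_state()["tool_pos"],robot.read_state()["q"])
E
```

```text
B [ 0.5715 -0.0817  0.0388 -1.7252] 0.24 ['scene'] tray xy 0.0107 0.0793
C4 [ 0.5687 -0.2374  0.0395 -1.5378] 0.24 ['scene', 'top'] tray xy -0.0003 -0.0761
D [ 0.4135 -0.1149  0.0541  2.3426] 0.886 ['scene', 'top'] tray xy -0.1488 0.0544
[ 0.4125002  -0.08690932  0.19829563] [-3.29394793e-01 -3.64348865e-01  1.98157413e+00 -1.40785396e-05
  1.52432265e+00 -3.82762274e-01]
```

View pics/g5.png

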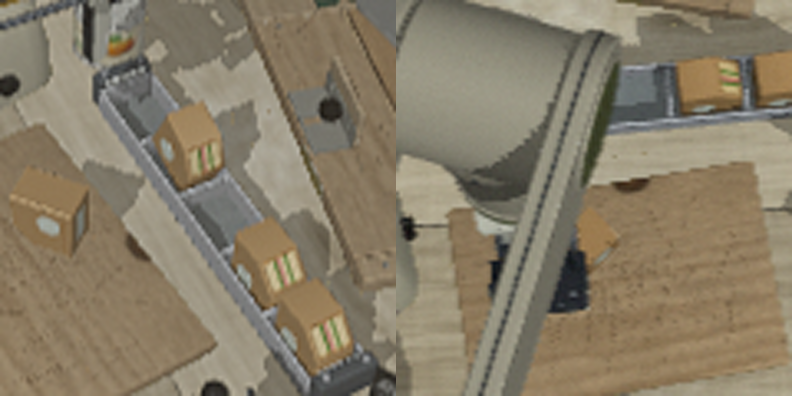

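All three packs in the tray look right. D (50,210) lies window down at the near left. I'll grasp it vertically, carry it to the open board, then tilt and stand it up.

```bash
python3 - <<'E'
from mv import *
R=down(.72);plan(([.411,-.1075,.16],R),([.411,-.1075,.034],R))
E
```

```text
[-0.0205, -0.0026, 0.0383] [0.0, 0.0, -38.2]
[-0.0205, -0.0026, 0.1643] [0.0, 0.0, -38.2]
```

Request:
carry_out(rows=[[-0.02,-0.0025,0.03,0,0,-10],[-0.0205,-0.0025,0.038,0,0,-20],[-0.0205,-0.0025,0.038,0,0,-30],[-0.0205,-0.0025,0.038,0,0,-38.2],[-0.0205,-0.0025,0.038,0,0,-38.2],[-0.0205,-0.0025,0.09,0,0,-38.2],[-0.0205,-0.0025,0.13,0,0,-38.2],[-0.0205,-0.0025,0.15,0,0,-38.2],[-0.0205,-0.0025,0.164,0,0,-38.2],[-0.0205,-0.0025,0.164,0,0,-38.2],[-0.0205,-0.0025,0.164,0,0,-38.2]])

```text
t: 24.88
tool_pos: [0.4119, -0.1078, 0.0353]
orientation: [1.297, 2.86, 0.0]
force: [-0.1, -0.4, 0.8]
opening: 0.0928
gripper_force: 0.0
```

Request:
carry_out(rows=[[0,0,0,0,0,0],[0,0,0,0,0,0],[0,0,0,0,0,0],[0,0,0,0,0,0],[0,0,0,0,0,0],[0,0,0,0,0,0],[0,0,-0.04,0,0,0],[0,0,-0.09,0,0,0],[0,0,-0.146,0,0,0],[0,0,-0.146,0,0,0]], jaw=255)

```text
t: 26.12
tool_pos: [0.4141, -0.1086, 0.1855]
orientation: [1.292, 2.853, 0.001]
force: [0.0, 0.1, -1.4]
opening: 0.04
gripper_force: 25.0
```

```bash
python3 - <<'E'
from mv import *
a=-.46;p=[.45,-.222,.2]
plan((p,down(a-np.pi/2)))
E
```

```text
[-0.109, -0.0477, -0.0138] [0.7, -0.2, 157.6]
```

Request:
carry_out(rows=[[-0.03,-0.015,-0.012,0,0,10.5],[-0.06,-0.03,-0.012,0,0,21],[-0.09,-0.04,-0.012,0,0,31.5],[-0.109,-0.048,-0.012,0,0,42],[-0.109,-0.048,-0.012,0,0,52.5],[-0.109,-0.048,-0.012,0,0,63],[-0.109,-0.048,-0.012,0,0,73.5],[-0.109,-0.048,-0.012,0,0,84],[-0.109,-0.048,-0.012,0,0,94.5],[-0.109,-0.048,-0.012,0,0,105],[-0.109,-0.048,-0.012,0,0,115.5],[-0.109,-0.048,-0.012,0,0,126]])

```text
t: 27.62
tool_pos: [0.4462, -0.2207, 0.1905]
orientation: [-3.137, -0.135, 0.003]
force: [0.5, -0.1, -0.9]
opening: 0.0397
gripper_force: 25.0
```

Request:
carry_out(rows=[[0,0,0,0,0,10],[0,0,0,0,0,20],[0,0,0,0,0,31.6],[0,0,0,0,0,31.6],[0,0,0,0,0,31.6]])

```text
t: 28.25
tool_pos: [0.4465, -0.2209, 0.1914]
orientation: [-3.06, 0.71, 0.002]
force: [0.2, 0.0, 0.0]
opening: 0.04
gripper_force: 25.0
```

```bash
python3 - <<'E'
from mv import *
a=-.46
# keep pack (grasp point) place; tilt in air
for th in(45,65):
    R=down(a-np.pi/2,np.radians(th),a);z=R.apply([0,0,1.])
    g=np.array([.45,-.222,.2]);plan((g+.0188*z,R))
print(robot.read_state()["q"].round(3),robot.read_state()["opening"])
E
```

```text
[0.0169, -0.0004, 0.0047] [-0.1, 45.1, 0.2]
[0.0206, -0.0004, -0.0007] [-0.1, 65.1, 0.2]
[-0.562 -0.133  1.801  0.     1.475  1.464] 0.039995637423515286
```

Request:
carry_out(rows=[[0.004,0,0.001,0,10,0],[0.008,0,0.003,0,20,0],[0.012,0,0.004,0,30,0],[0.015,0,0.005,0,40,0],[0.018,0,0.003,0,50,0],[0.02,0,0,0,60,0],[0.021,0,-0.001,0,65,0],[0.021,0,-0.001,0,65,0],[0.021,0,-0.001,0,65,0]])

```text
t: 29.38
tool_pos: [0.5372, -0.2656, 0.2871]
orientation: [2.455, -0.573, 1.451]
force: [-0.1, -0.1, -1.1]
opening: 0.0402
gripper_force: 25.0
```

```bash
python3 - <<'E'
from mv import *
s=robot.read_state();R=Ro.from_rotvec(s["orientation"]);z=R.apply([0,0,1.]);print(s["q"].round(3),"z",z.round(3),"tilt",np.degrees(np.arccos(-z[2])))
# pack pose in hand from grasp: origin at -6mm u, -4mm z(world at grasp) => tool coordinates
# at grasp: tool z=down, tool x = u? check: x=y cross z with psi=u-pi/2 -> x=(-sin psi,cos psi)=u
c=np.array([-.006,0,-.0188+.004+.002])   # pack centre in tool frame (below grasp point)
P=np.array([(u,w) for u,w in[(-.03,.03),(-.03,-.03),(.03,.03),(.03,-.007),(.007,-.03)]])
pts=np.array([[c[0]+u,0,c[2]-w] for u,w in P])   # w = up at grasp = -tool z
W=R.apply(pts)+s["tool_pos"];print(W.round(3))
cv2.imwrite("pics/g6.png",crop(shot("scene"),205,120,335,250,4.5))
E
```

```text
[-0.651 -0.892  2.497  0.353  0.503  1.164] z [ 0.785 -0.388 -0.482] tilt 61.17823238743773
[[ 0.488 -0.241  0.276]
 [ 0.535 -0.265  0.247]
 [ 0.514 -0.254  0.329]
 [ 0.543 -0.268  0.311]
 [ 0.551 -0.272  0.28 ]]
```

View pics/g6.png

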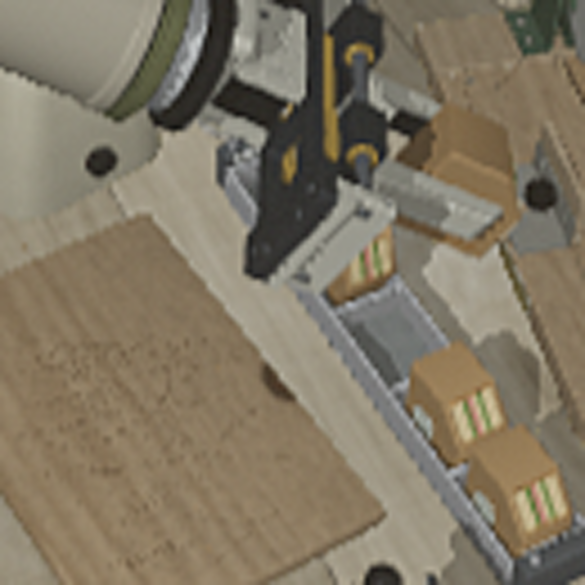

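The outward tilt ran to the joint limits: the arm is folded, with the pack held at (460,180). I'll back off and tilt the other way, with the body on the far right and the fingers toward the left.

Request:
carry_out(rows=[[0,0,0,0,-10,0],[0,0,0,0,-20,0],[0,0,0,0,-30,0],[0,0,0,0,-30,0]])

```text
t: 29.92
tool_pos: [0.5388, -0.2667, 0.2874]
orientation: [2.838, -0.663, 0.789]
force: [0.1, -0.2, -1.6]
opening: 0.0395
gripper_force: 25.0
```

```bash
python3 - <<'E'
from mv import *
s=robot.read_state();print(s["q"].round(3))
plan(([.45,-.2,.27],down(-2.03)))
E
```

```text
[-0.586 -0.425  1.963  0.074  1.065  1.426]
[-0.1024, -0.0204, -0.0415] [0.0, -31.1, 0.0]
```

Request:
carry_out(rows=[[-0.035,-0.007,-0.014,0,-10,0],[-0.07,-0.014,-0.028,0,-20,0],[-0.102,-0.02,-0.0415,0,-31,0],[-0.102,-0.02,-0.0415,0,-31,0],[-0.102,-0.02,-0.0415,0,-31,0]])

```text
t: 30.55
tool_pos: [0.4492, -0.1999, 0.2698]
orientation: [3.057, -0.715, 0.015]
force: [-0.5, 1.4, -1.7]
opening: 0.0398
gripper_force: 25.0
```

Request:
carry_out(rows=[[0,0,0,0,0,-10.5],[0,0,0,0,0,-21],[0,0,0,0,0,-31.5],[0,0,0,0,0,-42],[0,0,0,0,0,-52.5],[0,0,0,0,0,-63],[0,0,0,0,0,-73.5],[0,0,0,0,0,-84],[0,0,0,0,0,-94.5],[0,0,0,0,0,-105],[0,0,0,0,0,-115.5],[0,0,0,0,0,-126]])

```text
t: 32.05
tool_pos: [0.4491, -0.2, 0.2707]
orientation: [2.013, 2.399, 0.004]
force: [-0.3, -0.8, -0.9]
opening: 0.0399
gripper_force: 25.0
```

Request:
carry_out(rows=[[0,0,0,0,0,-10.5],[0,0,0,0,0,-20.5],[0,0,0,0,0,-20.5],[0,0,0,0,0,-20.5]])

```text
t: 32.55
tool_pos: [0.4488, -0.1998, 0.2706]
orientation: [1.569, 2.713, 0.001]
force: [-0.6, 0.7, -0.3]
opening: 0.0397
gripper_force: 25.0
```

```bash
cat > tilt.py <<'E'
from mv import *
import sys
a=2.1
s=robot.read_state();print(s["q"].round(3),s["opening"])
for th,g in((0,[.40,-.14,.22]),(57,[.40,-.14,.20]),(57,[.40,-.14,.09]),(57,[.40,-.14,.067])):
    R=down(a-np.pi/2,np.radians(th),a);z=R.apply([0,0,1.]);t=np.array(g)+.0188*z
    c=np.array([-.006,0,-.0128])
    pts=np.array([[c[0]+u,0,c[2]-w] for u,w in[(-.03,.03),(-.03,-.03),(.03,.03),(.03,-.007),(.007,-.03)]])
    print("low",(R.apply(pts)+t)[:,2].min().round(4),"tip",t.round(3));plan((t,R))
E
python3 tilt.py
```

```text
[-0.524 -0.191  1.709  0.     1.616 -1.046] 0.03972457767487572
low 0.184 tip [ 0.4   -0.14   0.201]
[0.0766, -0.0128, 0.0689] [0.2, 0.3, -0.4]
low 0.1502 tip [ 0.392 -0.126  0.19 ]
[0.0925, -0.0129, 0.0803] [0.4, 57.3, -0.3]
low 0.0402 tip [ 0.392 -0.126  0.08 ]
[0.0931, -0.0134, 0.1903] [0.4, 57.3, -0.3]
low 0.0172 tip [ 0.392 -0.126  0.057]
[0.0933, -0.0134, 0.2133] [0.4, 57.3, -0.3]
```

Request:
carry_out(rows=[[0.02,-0.003,0.01,0,0,0],[0.04,-0.006,0.02,0,8,0],[0.05,-0.008,0.03,0,16,0],[0.06,-0.01,0.04,0,24,0],[0.07,-0.011,0.05,0,32,0],[0.08,-0.012,0.06,0,40,0],[0.09,-0.013,0.07,0,48,0],[0.0925,-0.013,0.08,0,57,0],[0.0925,-0.013,0.08,0,57,0],[0.0925,-0.013,0.08,0,57,0]])

```text
t: 33.8
tool_pos: [0.3921, -0.1268, 0.1907]
orientation: [-1.106, -1.923, -0.597]
force: [-0.5, 0.1, 1.0]
opening: 0.0398
gripper_force: 25.0
```

```bash
python3 tilt.py; python3 - <<'E'
from h import *
cv2.imwrite("pics/g7.png",np.hstack([crop(shot("scene"),205,130,335,260,3),crop(shot("top"),200,120,330,250,3)]))
E
```

```text
[-0.704  0.499  1.413  0.344  2.16  -1.183] 0.03979783564305493
low 0.184 tip [ 0.4   -0.14   0.201]
[0.0003, 0.0003, -0.0186] [0.2, -56.5, -0.1]
low 0.1502 tip [ 0.392 -0.126  0.19 ]
[-0.0005, 0.0002, 0.0008] [0.2, 0.5, -0.0]
low 0.0402 tip [ 0.392 -0.126  0.08 ]
[-0.0923, -0.0001, 0.0615] [0.2, 0.5, -0.0]
low 0.0172 tip [ 0.392 -0.126  0.057]
[-0.1115, -0.0001, 0.0742] [0.2, 0.5, -0.0]
```

View pics/g7.png

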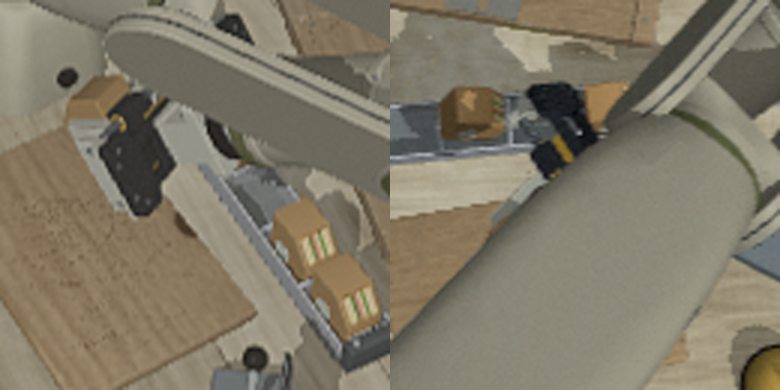

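```bash
sed -i 's/\.40,-\.14/.38,-.15/g' tilt.py; python3 tilt.py
```

```text
[-0.703  0.495  1.413  0.344  2.16  -1.183] 0.03965364837293398
low 0.184 tip [ 0.38  -0.15   0.201]
[-0.0001, -0.0224, -0.0163] [0.3, -56.3, -0.0]
low 0.1502 tip [ 0.372 -0.136  0.19 ]
[-0.0009, -0.0225, 0.0032] [0.3, 0.7, 0.1]
low 0.0402 tip [ 0.372 -0.136  0.08 ]
[-0.0924, -0.0229, 0.0642] [0.3, 0.7, 0.1]
low 0.0172 tip [ 0.372 -0.136  0.057]
[-0.1115, -0.023, 0.077] [0.3, 0.7, 0.1]
```

Request:
carry_out(rows=[[-0.001,-0.0225,0.003,0,0,0],[-0.03,-0.0225,0.023,0,0,0],[-0.06,-0.0225,0.043,0,0,0],[-0.08,-0.023,0.056,0,0,0],[-0.0925,-0.023,0.064,0,0,0],[-0.1,-0.023,0.069,0,0,0],[-0.105,-0.023,0.0725,0,0,0],[-0.107,-0.023,0.0735,0,0,0],[-0.109,-0.023,0.075,0,0,0],[-0.109,-0.023,0.075,0,0,0]])

```text
t: 35.15
tool_pos: [0.3704, -0.1352, 0.0578]
orientation: [-1.103, -1.919, -0.599]
force: [-0.0, 0.2, -0.8]
opening: 0.04
gripper_force: 25.0
```

```bash
python3 tilt.py|tail -3; python3 - <<'E'
from h import *
cv2.imwrite("pics/g8.png",crop(shot("scene"),205,140,305,240,5.5))
E
```

```text
[0.0174, 0.0009, -0.0136] [0.2, 0.2, 0.0]
low 0.0172 tip [ 0.372 -0.136  0.057]
[-0.0018, 0.0008, -0.001] [0.2, 0.2, 0.0]
```

View pics/g8.png

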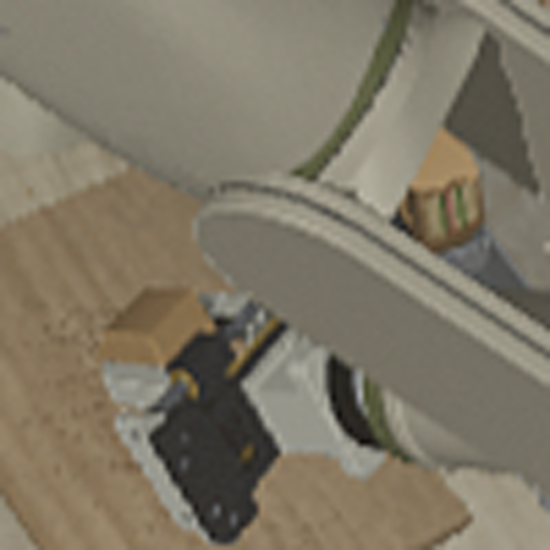

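The pack edge is just above the board, between the fingers (150,330). I've now used all 14 picture views, so the remaining checks will be numeric. Next I'll tilt further about the bottom edge so there is less left to fall.

```bash
cat >> tilt.py <<'E'
print("more")
for th in(66,75):
    R=down(a-np.pi/2,np.radians(th),a);z=R.apply([0,0,1.]);g=np.array([.38,-.15,.07])
    pts=np.array([[c[0]+u,0,c[2]-w] for u,w in[(-.03,.03),(-.03,-.03),(.03,.03),(.03,-.007),(.007,-.03)]])
    t=g+.0188*z;t[2]+=.019-(R.apply(pts)+t)[:,2].min()
    gz=(t-.0188*z)[2];print(th,"grasp z",gz.round(4),"body low",(gz+.065*np.cos(np.radians(th))-.0375*np.sin(np.radians(th))).round(3));plan((t,R))
E
python3 tilt.py|sed -n '/more/,$p'
```

```text
more
66 grasp z 0.0665 body low 0.059
[0.0007, 0.0008, -0.0009] [0.2, 9.2, 0.1]
75 grasp z 0.0631 body low 0.044
[0.0007, 0.0008, 0.0003] [0.2, 18.2, 0.1]
```

Request:
carry_out(rows=[[0.0005,0.001,-0.001,0,5,0],[0.0005,0.001,-0.001,0,10,0],[0.0005,0.001,0,0,14,0],[0.0005,0.001,0,0,18,0],[0.0005,0.001,0,0,18,0],[0.0005,0.001,0,0,18,0]])

```text
t: 35.95
tool_pos: [0.3713, -0.1346, 0.0583]
orientation: [-0.947, -1.65, -0.726]
force: [-0.5, -0.1, -1.4]
opening: 0.04
gripper_force: 25.0
```

```bash
python3 tilt.py|sed -n '1p;/more/,$p'; python3 -c "
from h import *
print({k:np.round(v,2) for k,v in robot.read_state().items() if k in('force','wrist_torque','tool_pos')})"
```

```text
[-0.753  0.949  1.25   0.351  2.204 -1.281] 0.04002125481076791
more
66 grasp z 0.0665 body low 0.059
[0.0005, -0.0003, -0.0006] [0.2, -8.7, 0.1]
75 grasp z 0.0631 body low 0.044
[0.0001, -0.0003, 0.0005] [0.2, 0.3, 0.1]
{'tool_pos': array([ 0.37, -0.13,  0.06]), 'force': array([-0.47, -0.08, -1.4 ]), 'wrist_torque': array([-0.52, -0.24,  0.03])}
```

Request:
carry_out(rows=[[-0.001,0,0,0,0,0],[-0.002,0,0.0005,0,0,0],[-0.003,0,0.001,0,0,0],[-0.003,0,0.001,0,0,0]])

```text
t: 36.45
tool_pos: [0.371, -0.1342, 0.055]
orientation: [-0.946, -1.648, -0.726]
force: [-0.6, -0.0, -0.8]
opening: 0.0399
gripper_force: 25.0
```

Request:
carry_out(rows=[[0,0,0,0,0,0],[0,0,0,0,0,0],[0,0,0,0,0,0],[0,0,0,0,0,0],[0,0,0,0,0,0],[0.01,0,-0.02,0,0,0],[0.03,0,-0.06,0,0,0],[0.06,0,-0.1,0,0,0],[0.1,0,-0.11,0,-10,0],[0.15,0,-0.11,0,-20,0],[0.17,0,-0.11,0,-30,0],[0.17,0,-0.11,0,-40,0]], jaw=0)

```text
t: 37.95
tool_pos: [0.4025, -0.1887, 0.251]
orientation: [-1.294, -2.253, -0.403]
force: [0.7, 0.2, 0.3]
opening: 0.0927
gripper_force: 0.0
```

```bash
cat > dfit.py <<'E'
from state import *
from mv import *
g=[.385,-.155,.048,2.1]
mk={}
for n in("scene","top"):
    b=None
    for m in masks(n,"pack1",.15)+masks(n,"pack1",.15):
        d=np.hypot(*(np.array(np.nonzero(m)).mean(1)[::-1]-proj(n,np.array(g[:3]))[0]))
        if b is None or d<b[0]:b=(d,m)
    if b:
        print(n,"dist",round(b[0],1),b[1].sum())
        if b[0]<25:mk[n]=b[1]
z={n:np.zeros((384,512),bool) for n in mk}
if mk:
  for up in(1,0):
    for y in(2.1,2.1-np.pi/2,2.1+np.pi/2,2.1-np.pi):
      p,f=fit(pack(up),mk,z,[*g[:3],y],[0,1,3]);print("up"if up else"tip",p.round(3),round(f,3))
s=robot.read_state();print(s["tool_pos"],s["q"].round(2))
E
python3 dfit.py
```

```text
scene dist 0.8 420
top dist 60.5 375
up [ 0.385 -0.152  0.048  1.816] 0.146
up [ 0.389 -0.155  0.048  0.532] 0.224
up [ 0.384 -0.153  0.048  1.853] 0.147
up [ 0.388 -0.154  0.048 -0.995] 0.283
tip [ 0.383 -0.154  0.048  2.282] 0.288
tip [ 0.385 -0.159  0.048  0.514] 0.365
tip [ 0.383 -0.161  0.048  3.665] 0.219
tip [ 0.387 -0.162  0.048 -1.063] 0.227
[ 0.40101249 -0.187663    0.24572336] [-0.72  0.24  1.44  0.21  2.04 -1.2 ]
```

The scene view says D now stands (centre about .385,-.153). I'll go to the dimmer next, which also clears the view of D.

```bash
python3 - <<'E'
from mv import *
R=down(.97);plan(([.444,-.362,.22],R),([.444,-.362,.15],R),([.444,-.362,.077],R))
E
```

```text
[-0.1557, -0.0503, -0.0782] [7.9, -34.5, -24.6]
[-0.196, -0.0504, -0.021] [7.9, -34.5, -24.6]
[-0.238, -0.0504, 0.0387] [7.9, -34.5, -24.6]
```

Request:
carry_out(rows=[[-0.03,-0.01,-0.016,2,-8,-6],[-0.06,-0.02,-0.032,4,-17,-12],[-0.1,-0.03,-0.048,6,-26,-18],[-0.13,-0.04,-0.064,7.9,-34.5,-24.6],[-0.1557,-0.0503,-0.078,7.9,-34.5,-24.6],[-0.1557,-0.0503,-0.078,7.9,-34.5,-24.6],[-0.1557,-0.0503,-0.078,7.9,-34.5,-24.6],[-0.1557,-0.0503,-0.078,7.9,-34.5,-24.6]])

```text
t: 39.35
tool_pos: [0.4447, -0.3615, 0.2224]
orientation: [0.928, 2.998, -0.004]
force: [1.3, -0.4, 0.7]
opening: 0.0932
gripper_force: 0.0
```

```bash
python3 dfit.py; python3 - <<'E'
from mv import *
R=down(.97);plan(([.444,-.362,.15],R),([.444,-.362,.077],R))
im={n:cv2.cvtColor(shot(n),cv2.COLOR_BGR2GRAY) for n in("scene","top")}
m=im["top"][180:197,310:330]<60; print(robot.outline_of("scene","dimmer_tip")[:1] and [ (r["conf"],r["pixel"]) for r in robot.outline_of("scene","dimmer_tip")])
E
```

```text
scene dist 1.2 446
top dist 60.6 332
up [ 0.386 -0.154  0.048  1.969] 0.096
up [ 0.39  -0.156  0.048  0.458] 0.196
up [ 0.384 -0.16   0.048  3.641] 0.335
up [ 0.388 -0.154  0.048 -0.997] 0.228
tip [ 0.385 -0.155  0.048  2.174] 0.223
tip [ 0.388 -0.163  0.048 -1.137] 0.178
tip [ 0.384 -0.162  0.048  3.622] 0.181
tip [ 0.388 -0.163  0.048 -1.017] 0.184
[ 0.44473733 -0.36187963  0.22318469] [-0.77  0.05  1.56 -0.    1.52 -1.74]
[0.001, -0.0004, 0.0732] [-0.1, 0.3, 0.0]
[0.0014, -0.0002, 0.1462] [-0.1, 0.3, 0.0]
[(0.68, [289.5, 253.0]), (0.38, [258.8, 132.8])]
```

D stands upright (best fit 0.096). Now the lever.

Request:
carry_out(rows=[[0.001,0,0.05,0,0,0],[0.001,0,0.09,0,0,0],[0.001,0,0.12,0,0,0],[0.001,0,0.135,0,0,0],[0.001,0,0.146,0,0,0],[0.001,0,0.146,0,0,0],[0.001,0,0.146,0,0,0]])

```text
t: 40.83
tool_pos: [0.445, -0.3628, 0.0783]
orientation: [0.927, 2.995, -0.007]
force: [-0.2, 0.3, -0.2]
opening: 0.0932
gripper_force: 0.0
```

Request:
carry_out(rows=[[0,0,0,0,0,0],[0,0,0,0,0,0],[0,0,0,0,0,0],[0,0,0,0,0,0],[0,0,0,0,0,0],[0,0,0,0,0,0],[0,0,0,0,0,0]], jaw=255, force=4)

```text
t: 41.7
tool_pos: [0.4444, -0.3621, 0.077]
orientation: [0.928, 2.997, -0.005]
force: [0.0, -0.3, 0.1]
opening: 0.0276
gripper_force: 0.0
```

Request:
carry_out(rows=[[0,0,0,0,0,0],[0,0,0,0,0,0],[0,0,0,0,0,0]])

```text
t: 42.08
tool_pos: [0.4443, -0.3621, 0.077]
orientation: [0.928, 2.997, -0.005]
force: [0.4, 0.3, -0.3]
opening: 0.0216
gripper_force: 4.0
```

Request:
carry_out(rows=[[0,-0.013,-0.003,0,0,0],[0,-0.026,-0.004,0,0,0],[0,-0.039,-0.003,0,0,0],[0,-0.053,0,0,0,0],[0,-0.067,0.007,0,0,0],[0,-0.067,0.008,0,0,0],[0,-0.067,0.008,0,0,0]])

```text
t: 42.95
tool_pos: [0.4056, -0.4191, 0.0697]
orientation: [0.929, 2.996, -0.01]
force: [-2.6, -4.8, 5.8]
opening: 0.0251
gripper_force: 4.6
```

```bash
python3 - <<'E'
from mv import *
s=robot.read_state();print(s["tool_pos"],s["force"],s["opening"])
for n in("scene","top"):
    for r in robot.outline_of(n,"dimmer_tip") if robot.read_camera(n) is not None else []:print(n,r["conf"],r["pixel"],proj(n,s["tool_pos"]+[0,0,.0188])[0])
E
```

```text
[ 0.40561196 -0.41912321  0.06965039] [-2.59847176 -4.82063902  5.84733105] 0.025133248580911396
top 0.31 [242.5, 164.5] [339.08823324 200.71312313]
```

Request:
carry_out(rows=[[0,0,0,0,0,0],[0,0,0,0,0,0],[0,0,0,0,0,0],[0,0,0,0,0,0],[0,0,-0.04,0,0,0],[0,0,-0.09,0,0,0],[0,0,-0.14,0,0,0],[0,0,-0.18,0,0,0],[0,0.06,-0.2,0,0,0],[0,0.12,-0.2,0,0,0],[0,0.15,-0.2,0,0,0],[0,0.15,-0.2,0,0,0]], jaw=0)

```text
t: 44.65
tool_pos: [0.4917, -0.2907, 0.2689]
orientation: [0.922, 2.998, -0.005]
force: [-0.4, -0.7, -0.1]
opening: 0.0929
gripper_force: 0.0
```

```bash
python3 - <<'E'
from mv import *
s=robot.read_state();print(s["tool_pos"])
im={n:shot(n) for n in("scene","top")};cv2.imwrite("pics/dm.png",im["scene"])
for n in("scene","top"):
    for r in robot.outline_of(n,"dimmer_tip"):
        ys,xs=np.nonzero(r["pixels"]);print(n,round(r["conf"],2),r["pixel"],len(xs),xs.min(),xs.max(),ys.min(),ys.max())
# dark pixel text map of scene around predicted ball
for n,c in(("scene",proj("scene",[.408,-.4186,.0874])[0]),("top",proj("top",[.408,-.4186,.0874])[0])):
    x,y=np.round(c).astype(int);print(n,x,y);g=cv2.cvtColor(im[n],cv2.COLOR_BGR2GRAY)[y-14:y+15,x-16:x+17]
    for r in g:print(' '.join(f'{v//10:2d}' for v in r))
E
```

```text
[ 0.49169113 -0.29071326  0.26886474]
scene 0.38 [291.1, 276.8] 64 284 292 270 280
scene 287 274
14 14 14 14  9 10 11 11 11 11 11 11 11 11 11 11 11 11 11 11 11 11 11 10 10 11 11  9  5  8  7 10 11
14 14 14 14  9 11 11 11 11 11 11 11 11 11 11 11 11 11 11 11 11 11 11 10 11 10 11  9  5  6  6 10 11
14 14 14 14 10 11 11 11 11 11 11 11 11 11 11 11 11 11 11 11 11 11 11 11 11 11 11  8  5  6  6 10 11
14 14 14 14  9 11 11 11 11 11 11 11 11 11 11 11 11 11 11 11 11 11 11 11 11 11 11  7  5  7  6 12 11
14 14 14 14  9 11 11 11 11 11 11 11 11  9  9  9 10  9  9 11 11 11 11 11 11 11 11  6  5  7  6 12 12
14 14 14 14  9 11 11 11 11 11 11 10  8  6  7  7  7  7  7 10  9 10  9  9  9 10 10  6  5  7  7 12 12
14 14 14 13 10 11 11 11 11 11 11  8  5  6  6  6  6  6  6  6  6  6  6  6  7  7  8  5  5  7  8 12 12
14 14 13 11 10 11 11 11 11 11 11  8  7  7  7  7  7  7  7  6  6  6  6  6  5  6  6  5  5  8  9 12 11
14 14 14 12 10 11 11 11 11 11 11  8  8  8  8  8  8  8  8  6  7  6  6  6  6  6  6  5  5  9  9 12 11
14 14 15 12 10 11 11 11 11 11 11  8  9  9  9  8  7  8  7  6  7  6  6  6  6  6  6  6  5  8  9 12 12
13 14 14 11 1
[... 4050 characters left out ...]
4 14 14
10 11 11 11 11 11 11 11 11 11 11 11 13 14 14 14 14 14 13 14 13 13 13 12 13 13 13 13 13 13 13 13 13
 7  9 10 11 11 11 11 11 11 11 11 12 14 14 14 14 15 14 14 14 14 13 13 13 13 13 12 12 12 12 12 12 12
 8  6  7  9 10 11 11 11 11 11 12 13 15 15 14 15 15 15 15 14 14 14 14 13 14 13 13 12 13 13 13 13 14
13 11  8  7  7  9 10 11 11 11 13 15 14 14 14 14 15 15 15 15 14 15 14 15 16 15 15 15 15 15 15 15 14
14 15 14 11  8  7  8  9 10 11 13 14 14 14 14 14 14 14 14 14 14 15 15 15 15 15 15 15 15 15 15 15 15
15 15 14 15 14 12  8  7  9 13 14 14 14 14 14 14 14 14 14 14 15 15 15 15 14 14 15 14 15 15 15 15 15
14 15 14 14 15 15 14 12 13 15 15 14 14 14 14 14 14 14 14 15 15 15 15 14 14 15 14 14 14 14 14 14 14
```

```bash
python3 - <<'E'
from h import *
from scipy.optimize import brentq
b0=np.array([.4443,-.3621,.0956]);b1=tri((288,276.8),(339,200));d=b1-b0;D=np.hypot(*d[:2]);print(b1.round(4),D.round(4),"azimuth",np.arctan2(-d[1],-d[0]).round(3))
print("q1 from z",np.arccos(min(1,(b1[2]-.028)/.072)))
for zz in(.0936,.0956,.0976):
    q0=np.arccos((zz-.028)/.072);print("q0",round(q0,3),"q1",np.arcsin((.072*np.sin(q0)-D)/.072).round(3))
y=-d[:2]/D
for q in(-.5,-.55,-.6,-.65,-.7,-.75):
    # pivot from each q -> implied q0 & z0
    s1=.072*np.sin(q);s0=s1+D;q0=np.arcsin(s0/.072);print(q,"z1",(.028+.072*np.cos(q)).round(4),"z0",(.028+.072*np.cos(q0)).round(4),"pivot",(b1[:2]-s1*y).round(4))
E
```

```text
[ 0.4097 -0.4213  0.0772] 0.0685 azimuth 1.042
q1 from z 0.8188556937988668
q0 0.425 q1 -0.57
q0 0.351 q1 -0.653
q0 0.259 q1 -0.77
-0.5 z1 0.0912 z0 0.0915 pivot [ 0.4271 -0.3915]
-0.55 z1 0.0894 z0 0.093 pivot [ 0.4287 -0.3888]
-0.6 z1 0.0874 z0 0.0944 pivot [ 0.4302 -0.3862]
-0.65 z1 0.0853 z0 0.0955 pivot [ 0.4317 -0.3837]
-0.7 z1 0.0831 z0 0.0965 pivot [ 0.4331 -0.3812]
-0.75 z1 0.0807 z0 0.0973 pivot [ 0.4345 -0.3789]
```

```bash
python3 - <<'E'
from h import *
im={n:np.mean([shot(n).astype(float) for _ in range(4)],axis=0).mean(2) for n in("scene","top")}
for n,(x0,x1,y0,y1) in(("top",(308,346,174,204)),("scene",(294,306,243,288))):
    print(n,x0,y0)
    for j,r in enumerate(im[n][y0:y1,x0:x1]):print(y0+j,' '.join(f'{int(v)//10:2d}' for v in r))
# hypothesised marks at box y=+-.0407 etc on plate face
th=-.56;X=np.array([np.cos(th),np.sin(th),0]);Y=np.array([-np.sin(th),np.cos(th),0])
pv=np.array([.431,-.385,.028])
for r in(.055,.065,.072):
  for q in(-1,-.6,0,.6,1):
    P=pv+.028*X+r*np.sin(q)*Y+[0,0,r*np.cos(q)];print(r,q,[proj(n,P)[0].round(1).tolist() for n in("scene","top")])
E
```

```text
top 308 174
174  7 12 14 14 14 14 14 12 10 11 11 10  7  3  2  1  3  5  6  5  3  3  4  3  3  3  6 11 15 15 15 15 15 15 15 16 16 16
175 10 14 14 14 14 15 14 10 10 11 11 11 11  9  5  2  4  9 10 10  8  5  2  3  3  5 10 15 15 14 14 15 14 15 15 15 15 16
176 13 14 14 14 14 14 11 10 11 10 10 10 10 10  9  7  7  9  9 10 10  9  7  4  5  9 14 15 15 15 15 15 16 16 16 16 16 15
177 14 14 14 14 14 12 10  9 10 10 10 10 10 10 10 11 10 10 11 10 11 14 12 11 14 15 15 15 15 15 15 15 15 15 15 16 16 16
178 14 14 14 14 14  9  6  4  5  6  9  9 11 11 11 11 11 12 12 10 14 15 15 14 15 16 16 16 16 15 15 15 15 16 16 16 16 16
179 14 14 14 14 11  9  6  4  4  4  3  4  7  9 10 11 11 11 11 11 13 16 16 16 16 16 16 16 16 16 16 16 16 16 16 16 16 16
180 14 14 14 12  9  6  7  8  3  4  6  7  4  3  4  7 10 11 11 11 11 13 16 16 16 16 16 16 16 16 16 16 16 16 16 16 16 16
181 14 15 14  9  7  4  4  3  4  4  5  9  9  4  4  4  5  7 10 11 11 11 13 16 16 16 16 16 16 16 16 16 16 16 16 16 16 16
182 14 14 11 10  9  8  5  4  4  4  3  5  7  6  4  4  4  4  5  6  8 11 11 13 16 16 17 17 17 16 16 16 16 16 16 17 16 16
183 15 13  9  9 10 10 10  
[... 4198 characters left out ...]
  7  5  5  9  8 10 14 13 14
287 11 11 11  8  5  6 10  9 13 15 15 14
0.055 -1 [[297.9, 283.2], [343.1, 194.3]]
0.055 -0.6 [[298.9, 274.8], [339.6, 190.9]]
0.055 0 [[300.0, 262.0], [331.0, 185.3]]
0.055 0.6 [[300.3, 253.4], [321.5, 181.0]]
0.055 1 [[300.1, 251.4], [316.4, 179.8]]
0.065 -1 [[297.9, 285.3], [345.9, 195.3]]
0.065 -0.6 [[299.1, 275.3], [341.8, 191.2]]
0.065 0 [[300.4, 260.1], [331.6, 184.6]]
0.065 0.6 [[300.8, 249.8], [320.2, 179.5]]
0.065 1 [[300.4, 247.6], [314.2, 178.1]]
0.072 -1 [[297.9, 286.8], [347.9, 196.0]]
0.072 -0.6 [[299.3, 275.7], [343.3, 191.5]]
0.072 0 [[300.7, 258.7], [332.0, 184.1]]
0.072 0.6 [[301.1, 247.4], [319.3, 178.5]]
0.072 1 [[300.7, 245.0], [312.6, 176.9]]
```

```bash
python3 - <<'E'
from h import *
a=tri((299.8,252.3),(320.2,181.6));b=tri((299.1,273.5),(336.7,190.2));print(a.round(4),b.round(4))
d=a-b;L=np.hypot(*d[:2]);Y=d[:2]/L;print("sep",L.round(4),"r",(L/2/np.sin(.6)).round(4),"az",np.arctan2(Y[1],Y[0]).round(3),"expected z",.028+L/2/np.tan(.6))
m=(a+b)[:2]/2
for nm,p in(("ball0 grip",np.array([.4443,-.3621])),("ball1 vis",np.array([.4097,-.4213])),("centre guess",np.array([.431,-.385]))):
    s=(p-m)@Y;print(nm,"s",s.round(4),"q",np.arcsin(s/.072).round(3),"x",((p-m)@np.array([Y[1],-Y[0]])).round(4))
E
```

```text
[ 0.4706 -0.3699  0.073 ] [ 0.4429 -0.4194  0.0647]
sep 0.0567 r 0.0502 az 1.06 expected z 0.06942936613639879
ball0 grip s 0.0223 q 0.315 x -0.0268
ball1 vis s -0.0462 q -0.698 x -0.0281
centre guess s -0.0042 q -0.058 x -0.0272
```

The marks and ball agree that the lever is at about -0.70. I'll centre the open gripper on the -0.6 ball position and close the fingertips there.

```bash
python3 - <<'E'
from mv import *
R=down(1.05);plan(([.4129,-.4168,.2],R),([.4129,-.4168,.079],R))
E
```

```text
[-0.0057, -0.1458, 0.0692] [-0.1, 0.3, -4.6]
[-0.005, -0.1455, 0.1902] [-0.1, 0.3, -4.6]
```

Request:
carry_out(rows=[[-0.002,-0.05,0.02,0,0,-4.6],[-0.005,-0.1,0.05,0,0,-4.6],[-0.005,-0.1455,0.07,0,0,-4.6],[-0.005,-0.1455,0.07,0,0,-4.6],[-0.005,-0.1455,0.11,0,0,-4.6],[-0.005,-0.1455,0.15,0,0,-4.6],[-0.005,-0.1455,0.18,0,0,-4.6],[-0.005,-0.1455,0.19,0,0,-4.6],[-0.005,-0.1455,0.19,0,0,-4.6]])

```text
t: 46.38
tool_pos: [0.4137, -0.4161, 0.0796]
orientation: [0.806, 3.032, -0.005]
force: [-0.7, 0.3, 0.9]
opening: 0.093
gripper_force: 0.0
```

```bash
python3 - <<'E'
from mv import *
R=down(1.05);plan(([.4129,-.4168,.079],R))
E
```

```text
[0.0003, -0.0009, 0.0006] [-0.1, 0.3, 0.1]
```

Request:
carry_out(rows=[[0,-0.001,0,0,0,0],[0,-0.001,0,0,0,0],[0,-0.001,0,0,0,0],[0,-0.001,0,0,0,0],[0,-0.001,0,0,0,0],[0,-0.001,0,0,0,0],[0,-0.001,0,0,0,0],[0,-0.001,0,0,0,0],[0,-0.001,0,0,0,0],[0,-0.001,0,0,0,0]], jaw=255)

```text
t: 47.62
tool_pos: [0.412, -0.4198, 0.0807]
orientation: [0.807, 3.031, -0.012]
force: [-6.6, -5.3, 5.3]
opening: 0.0264
gripper_force: 4.0
```

Request:
carry_out(rows=[[0,0,0,0,0,0],[0,0,0,0,0,0],[0,0,0,0,0,0],[0,0,0,0,0,0],[0,0,-0.05,0,0,0],[0,0,-0.11,0,0,0],[0,0,-0.17,0,0,0],[0,0.05,-0.19,0,0,0],[0,0.1,-0.19,0,0,0],[0,0.13,-0.19,0,0,0],[0,0.13,-0.19,0,0,0]], jaw=0)

```text
t: 49.0
tool_pos: [0.4776, -0.3018, 0.2689]
orientation: [0.802, 3.033, -0.005]
force: [-0.7, -0.2, -0.6]
opening: 0.0928
gripper_force: 0.0
```

```bash
cat > ball.py <<'E'
from h import *
b=[]
for n in("scene","top"):
    g=np.mean([shot(n).astype(float) for _ in range(3)],axis=0).mean(2);x,y=proj(n,[.412,-.419,.086])[0].round().astype(int)
    p=g[y-8:y+9,x-8:x+9];w=np.clip((60 if n=="scene" else 50)-p,0,20);
    k,l,st,ce=cv2.connectedComponentsWithStats((w>0).astype(np.uint8))
    i=1+np.argmax(st[1:,4]);w=w*(l==i);ys,xs=np.mgrid[y-8:y+9,x-8:x+9];b.append(((w*xs).sum()/w.sum(),(w*ys).sum()/w.sum()));print(n,np.round(b[-1],1),st[i])
P=tri(*b);m=np.array([.4568,-.3947]);Y=np.array([.489,.872]);s=(P[:2]-m)@Y;print(P.round(4),"q",np.arcsin(s/.072).round(3),"x",((P[:2]-m)@np.array([.872,-.489])).round(4))
E
python3 ball.py;python3 dfit.py
```

```text
scene [287.7 275.5] [ 3  6  8  8 54]
top [338.5 199.8] [ 5  6  6  7 34]
[ 0.4099 -0.4192  0.0802] q -0.663 x -0.029
scene dist 1.0 458
top dist 60.2 218
up [ 0.385 -0.153  0.048  2.065] 0.083
up [ 0.389 -0.155  0.048  0.435] 0.178
up [ 0.384 -0.158  0.048  2.98 ] 0.192
up [ 0.388 -0.155  0.048 -1.04 ] 0.221
tip [ 0.385 -0.157  0.048  2.508] 0.161
tip [ 0.384 -0.16   0.048 -0.141] 0.216
tip [ 0.384 -0.159  0.048  3.6  ] 0.148
tip [ 0.388 -0.161  0.048 -0.998] 0.178
[ 0.47655039 -0.30374989  0.26881683] [-0.66  0.01  1.52 -0.    1.6  -1.71]
```

Lever at about -0.66. One small correction leftward for margin.

```bash
python3 - <<'E'
from mv import *
R=down(1.05);plan(([.4155,-.412,.2],R),([.4155,-.412,.084],R))
E
```

```text
[-0.0005, -0.1241, 0.0691] [-0.1, 0.3, 0.0]
[0.0001, -0.1238, 0.1851] [-0.1, 0.3, 0.0]
```

Request:
carry_out(rows=[[0,-0.06,0.03,0,0,0],[0,-0.124,0.07,0,0,0],[0,-0.124,0.07,0,0,0],[0,-0.124,0.11,0,0,0],[0,-0.124,0.15,0,0,0],[0,-0.124,0.175,0,0,0],[0,-0.124,0.185,0,0,0],[0,-0.124,0.185,0,0,0],[0,-0.124,0.185,0,0,0]])

```text
t: 50.82
tool_pos: [0.4165, -0.4129, 0.0859]
orientation: [0.806, 3.03, -0.008]
force: [0.1, 0.2, -0.1]
opening: 0.0927
gripper_force: 0.0
```

Request:
carry_out(rows=[[0,0,0,0,0,0],[0,0,0,0,0,0],[0,0,0,0,0,0],[0,0,0,0,0,0],[0,0,0,0,0,0],[0,0,0,0,0,0],[0,0,0,0,0,0],[0,0,0,0,0,0],[0,0,0,0,0,0],[0,0,0,0,0,0]], jaw=255)

```text
t: 52.08
tool_pos: [0.4147, -0.4144, 0.0857]
orientation: [0.808, 3.031, -0.012]
force: [-7.3, -4.3, 6.8]
opening: 0.0337
gripper_force: 4.3
```

Request:
carry_out(rows=[[0,0,0,0,0,0],[0,0,0,0,0,0],[0,0,0,0,0,0],[0,0,0,0,0,0],[0,0,-0.05,0,0,0],[0,0,-0.11,0,0,0],[0,0,-0.17,0,0,0],[0,0.05,-0.19,0,0,0],[0,0.1,-0.19,0,0,0],[0,0.13,-0.19,0,0,0],[0,0.13,-0.19,0,0,0]], jaw=0, force=25)

```text
t: 53.45
tool_pos: [0.4806, -0.2965, 0.2739]
orientation: [0.802, 3.033, -0.005]
force: [0.4, -0.6, -0.5]
opening: 0.0932
gripper_force: 0.0
```

```bash
python3 ball.py; python3 - <<'E'
from mv import *
# D: u=2.05; grasp psi=u+pi/2-2pi
u=2.06;ps=u+np.pi/2-2*np.pi;p=np.array([.385,-.153])-.006*np.array([np.cos(u),np.sin(u)]);print(ps,p)
R=down(ps);plan(([*p,.2],R))
E
```

```text
scene [287.7 274.5] [ 3  4  9  9 58]
top [338.1 199.4] [ 4  6  7  6 33]
[ 0.4106 -0.4176  0.0823] q -0.633 x -0.0291
-2.6523889803846896 [ 0.38781954 -0.15829624]
[0.1497, 0.077, 0.0727] [-0.4, -0.1, -147.9]
```

The lever is now about -0.63, well within tolerance. Now I'll regrasp D. The wrist has to go the long way round, +212°.

Request:
carry_out(rows=[[0.03,0.015,0,0,0,10.5],[0.06,0.03,0,0,0,21],[0.09,0.045,0,0,0,31.5],[0.12,0.06,0,0,0,42],[0.15,0.077,0,0,0,52.5],[0.15,0.077,0,0,0,63],[0.15,0.077,0,0,0,73.5],[0.15,0.077,0,0,0,84],[0.15,0.077,0,0,0,94.5],[0.15,0.077,0,0,0,105],[0.15,0.077,0,0,0,115.5],[0.15,0.077,0,0,0,126]])

```text
t: 55.25
tool_pos: [0.3874, -0.1577, 0.2729]
orientation: [3.069, 0.646, 0.004]
force: [0.7, -0.1, -0.9]
opening: 0.0929
gripper_force: 0.0
```

Request:
carry_out(rows=[[0,0,0,0,0,10.5],[0,0,0,0,0,21],[0,0,0,0,0,31.5],[0,0,0,0,0,42],[0,0,0,0,0,52.5],[0,0,0,0,0,63],[0,0,0,0,0,73.5],[0,0,0,0,0,82],[0,0,0,0,0,82],[0,0,0,0,0,82]])

```text
t: 56.5
tool_pos: [0.3876, -0.1574, 0.2729]
orientation: [2.75, -1.514, 0.008]
force: [0.7, -0.1, -0.3]
opening: 0.0929
gripper_force: 0.0
```

```bash
sed -i 's/,2.1-np.pi\/2,2.1+np.pi\/2,2.1-np.pi)/,1.9)/' dfit.py; python3 dfit.py; python3 - <<'E'
from mv import *
u=2.06;ps=u+np.pi/2-2*np.pi;p=np.array([.385,-.153])-.006*np.array([np.cos(u),np.sin(u)])
R=down(ps);plan(([*p,.15],R),([*p,.048],R))
E
```

```text
scene dist 1.0 454
top dist 76.1 296
up [ 0.385 -0.154  0.048  1.951] 0.081
up [ 0.385 -0.154  0.048  1.954] 0.081
tip [ 0.385 -0.157  0.048  2.509] 0.171
tip [ 0.385 -0.158  0.048  2.498] 0.172
[ 0.38768244 -0.15703236  0.27284615] [-0.51 -0.4   1.87 -0.    1.66  2.07]
[0.0004, 0.0006, 0.1229] [-0.0, -0.3, 4.2]
[-0.0002, 0.0006, 0.2248] [-0.0, -0.3, 4.2]
```

Request:
carry_out(rows=[[0,0.0005,0.05,0,0,5],[0,0.0005,0.1,0,0,5],[0,0.0005,0.15,0,0,5],[0,0.0005,0.19,0,0,5],[0,0.0005,0.215,0,0,5],[0,0.0005,0.224,0,0,5],[0,0.0005,0.224,0,0,5],[0,0.0005,0.224,0,0,5]])

```text
t: 57.9
tool_pos: [0.3891, -0.1589, 0.0503]
orientation: [2.68, -1.636, 0.012]
force: [-1.2, -1.4, 0.6]
opening: 0.0931
gripper_force: 0.0
```

Request:
carry_out(rows=[[0,0,0,0,0,0],[0,0,0,0,0,0],[0,0,0,0,0,0],[0,0,0,0,0,0],[0,0,0,0,0,0],[0,0,0,0,0,0],[0,0,0,0,0,0],[0,0,-0.03,0,0,0],[0,0,-0.07,0,0,0],[0,0,-0.12,0,0,0],[0,0,-0.12,0,0,0]], jaw=255)

```text
t: 59.28
tool_pos: [0.3902, -0.1592, 0.1733]
orientation: [2.68, -1.636, 0.021]
force: [0.4, -0.9, -1.3]
opening: 0.0401
gripper_force: 24.6
```

```bash
python3 - <<'E'
from mv import *
print(robot.read_state()["q"].round(2))
R=down(.0527);plan(([.565,-.1554,.17],R))
E
```

```text
[-0.51 -0.37  2.03 -0.    1.47  2.16]
[0.0765, -0.1572, 0.0052] [0.9, -0.6, -155.8]
```

Request:
carry_out(rows=[[0.01,-0.02,0,0,0,-10.5],[0.02,-0.04,0,0,0,-21],[0.03,-0.06,0,0,0,-31.5],[0.04,-0.08,0,0,0,-42],[0.05,-0.1,0,0,0,-52.5],[0.06,-0.12,0,0,0,-63],[0.0765,-0.157,0,0,0,-73.5],[0.0765,-0.157,0,0,0,-84],[0.0765,-0.157,0,0,0,-94.5],[0.0765,-0.157,0,0,0,-105],[0.0765,-0.157,0,0,0,-115.5],[0.0765,-0.157,0,0,0,-126]])

```text
t: 60.78
tool_pos: [0.5614, -0.1538, 0.1674]
orientation: [2.668, 1.652, -0.002]
force: [0.6, 0.8, -0.6]
opening: 0.0403
gripper_force: 24.6
```

Request:
carry_out(rows=[[0,0,0,0,0,-10],[0,0,0,0,0,-20],[0,0,0,0,0,-29.8],[0,0,0,0,0,-29.8],[0,0,0,0,0,-29.8],[0,0,0,0,0,-29.8]])

```text
t: 61.52
tool_pos: [0.5621, -0.1541, 0.169]
orientation: [2.161, 2.273, -0.002]
force: [-0.0, -0.4, -0.9]
opening: 0.0404
gripper_force: 24.6
```

```bash
cat > chk.py <<'E'
from state import *
import sys
ms={}
for n in("scene","top"):
    ms[n]=masks(n,"pack1",.2)+masks(n,"pack1",.2)
t=np.array([.565,-.1614]);c,s=np.cos(.0527),np.sin(.0527)
L={"c2":[.5611,-.0875,.035],"c3":[.565,-.1614,.035],"c4":[.5689,-.2353,.035],"c5":[.5728,-.3092,.035]}
for k,g in L.items():
    mk={}
    for n in ms:
        q=proj(n,np.array(g))[0];cand=[(np.hypot(*(np.array(np.nonzero(m)).mean(1)[::-1]-q)),i) for i,m in enumerate(ms[n]) if m.sum()<900]
        if cand and min(cand)[0]<10:mk[n]=ms[n][min(cand)[1]]
    if not mk:print(k,"none");continue
    z={n:np.zeros((384,512),bool) for n in mk}
    for y in(-1.52,1.62):
        p,f=fit(pack(1),mk,z,[*g,y],[0,1,3]);d=p[:2]-g[:2];print(k,list(mk),"off tray x,y mm",np.round([1e3*(c*d[0]+s*d[1]),1e3*(-s*d[0]+c*d[1])],1),"yaw",p[3].round(2),round(f,3))
E
python3 - <<'E'
from fit import *
from mv import *
R=down(.0527);plan(([.565,-.1554,.15],R),([.565,-.1554,.037],R))
tp=robot.read_state()["tool_pos"]
mk={}
for n in("scene","top"):
    q=proj(n,tp-[0,.006,-.001])[0]
    for m in masks(n,"pack1",.2):
        if np.hypot(*(np.array(np.nonzero(m)).mean(1)[::-1]-q))<12:mk[n]=m
for y in(-1.52,1.62):
    if mk:
        p,f=fit(pack(1),mk,{n:np.zeros((384,512),bool) for n in mk},[*(tp-[0,.006,0]),y],[0,1,3]);print(list(mk),p.round(4),"rel",(p[:3]-tp).round(4),round(f,3))
E
python3 chk.py
```

```text
[-0.0014, 0.0028, 0.019] [0.2, 0.3, -0.1]
[-0.0009, 0.0025, 0.132] [0.2, 0.3, -0.1]
['scene'] [ 0.5698 -0.1675  0.169  -2.0255] rel [ 0.0077 -0.0135  0.    ] 0.325
['scene'] [ 0.5659 -0.1592  0.169   1.6047] rel [ 0.0039 -0.0052  0.    ] 0.303
c2 ['scene', 'top'] off tray x,y mm [8.9 2.9] yaw -1.68 0.65
c2 ['scene', 'top'] off tray x,y mm [10.7  8.7] yaw 1.41 0.451
c3 none
c4 ['scene', 'top'] off tray x,y mm [ 0.2 -0.4] yaw -1.55 0.366
c4 ['scene', 'top'] off tray x,y mm [0.9 3.1] yaw 1.5 0.435
c5 ['scene', 'top'] off tray x,y mm [-0.2 -1.8] yaw -1.54 0.298
c5 ['scene', 'top'] off tray x,y mm [-0.2  0.8] yaw 1.5 0.417
```

Request:
carry_out(rows=[[-0.001,0.0025,0.04,0,0,0],[-0.001,0.0025,0.08,0,0,0],[-0.001,0.0025,0.1,0,0,0],[-0.001,0.0025,0.11,0,0,0],[-0.001,0.0025,0.12,0,0,0],[-0.001,0.0025,0.125,0,0,0],[-0.001,0.0025,0.129,0,0,0],[-0.001,0.0025,0.129,0,0,0]])

```text
t: 63.12
tool_pos: [0.5653, -0.1556, 0.0406]
orientation: [2.158, 2.274, -0.002]
force: [0.8, -0.1, -0.3]
opening: 0.0403
gripper_force: 24.6
```

No contact force, so it is inside the lips with about 3 mm to go. I'll lower slightly, release and clear out.

Request:
carry_out(rows=[[0,0,0.001,0,0,0],[0,0,0.002,0,0,0],[0,0,0.002,0,0,0]])

```text
t: 63.5
tool_pos: [0.5652, -0.1556, 0.0385]
orientation: [2.159, 2.275, -0.002]
force: [-0.1, 0.3, -1.3]
opening: 0.0402
gripper_force: 24.6
```

Request:
carry_out(rows=[[0,0,0,0,0,0],[0,0,0,0,0,0],[0,0,0,0,0,0],[0,0,0,0,0,0],[0,0,-0.03,0,0,0],[0,0,-0.09,0,0,0],[0,0,-0.15,0,0,0],[0,0,-0.21,0,0,0],[0.05,-0.03,-0.25,0,0,0],[0.11,-0.06,-0.27,0,0,0],[0.17,-0.1,-0.27,0,0,0],[0.23,-0.12,-0.27,0,0,0]], jaw=0)

```text
t: 65.0
tool_pos: [0.4418, 0.0482, 0.3075]
orientation: [2.159, 2.273, 0.0]
force: [1.3, 1.0, -0.3]
opening: 0.0929
gripper_force: 0.0
```

Request:
carry_out(rows=[[0.06,0,0,0,0,0],[0.12,0,0,0,0,0],[0.18,0,0,0,0,0],[0.24,0,0,0,0,0],[0.24,0,0,0,0,0],[0.24,0,0,0,0,0],[0.24,0,0,0,0,0]])

```text
t: 65.88
tool_pos: [0.4307, 0.2855, 0.3057]
orientation: [2.16, 2.272, -0.001]
force: [-0.3, 0.1, -0.2]
opening: 0.093
gripper_force: 0.0
```

```bash
python3 - <<'E'
from h import *
print(robot.read_state()["tool_pos"])
E
python3 chk.py; python3 ball.py
```

```text
[0.43072103 0.28549837 0.30572522]
c2 ['scene', 'top'] off tray x,y mm [ 9.1 -0.3] yaw -1.63 0.506
c2 ['scene', 'top'] off tray x,y mm [9.7 5.7] yaw 1.48 0.487
c3 ['scene', 'top'] off tray x,y mm [ 2.8 -0.8] yaw -1.55 0.351
c3 ['scene', 'top'] off tray x,y mm [3.3 0.8] yaw 1.6 0.475
c4 ['scene', 'top'] off tray x,y mm [ 0.6 -1.7] yaw -1.5 0.325
c4 ['scene', 'top'] off tray x,y mm [0.2 0.8] yaw 1.56 0.448
c5 ['scene', 'top'] off tray x,y mm [-0.3 -1.7] yaw -1.53 0.341
c5 ['scene', 'top'] off tray x,y mm [-0.5  1.8] yaw 1.56 0.439
scene [287.8 274.5] [ 3  4  9  9 59]
top [338.1 199.4] [ 4  6  7  6 33]
[ 0.4107 -0.4176  0.0824] q -0.632 x -0.029
```

Cells 3, 4 and 5 and the lever are fine. Pack B in cell 2 fits poorly with a 9 mm offset, so I'll fit it with free tilt.

```bash
cat > bfit.py <<'E'
from fit import *
from scipy.spatial.transform import Rotation as Ro
def run(g,yaw,upz=(.035,),reps=3,tilts=True):
    M={}
    for n in("scene","top"):
        q=proj(n,np.array(g))[0];acc=[]
        for _ in range(reps):
            robot.read_camera(n)
            c=[(np.hypot(*(np.array(np.nonzero(r["pixels"])).mean(1)[::-1]-q)),i,r["pixels"]) for i,r in enumerate(robot.outline_of(n,"pack1")) if r["pixels"].sum()<900]
            if c and min(c)[0]<10:acc.append(min(c)[2])
        if acc:M[n]=cv2.resize(np.mean(acc,axis=0).astype(np.float32),None,fx=S,fy=S,interpolation=cv2.INTER_LINEAR)>.5
    P=pack(1)[0]
    sc=np.array([.006,.006,.006,.1,.1,.1])
    def cost(v):
        v=v*sc;R=Ro.from_euler("z",yaw+v[3])*Ro.from_euler("xy",v[4:6])
        W=R.apply(P)+np.array(g)+v[:3];e=0
        for n in M:
            im=np.zeros((384*S,512*S),np.uint8);h=cv2.convexHull(((proj(n,W)+.5)*S-.5).astype(np.float32))
            cv2.fillConvexPoly(im,np.round(h*16).astype(np.int32),1,shift=4);e+=np.count_nonzero((im>0)!=M[n])/M[n].sum()
        return e
    best=None
    for x0 in(np.zeros(6),np.array([1,0,1,0,1.5,0]),np.array([1,0,1,0,-1.5,0]),np.array([0,0,1,0,0,1.5]),np.array([0,0,1,0,0,-1.5])):
        r=minimize(cost,x0,method="Nelder-Mead",options=dict(initial_simplex=np.vstack([x0,x0+np.eye(6)]),maxiter=250))
        print((r.x*sc).round(4),round(r.fun,3))
    return M
if __name__=="__main__":
    for k,g in(("c2",[.5611,-.0875,.035]),("c3",[.565,-.1614,.035])):
        print(k);M=run(g,-1.52);print({n:int(m.sum()/16) for n,m in M.items()})
E
python3 bfit.py
```

```text
c2
[ 0.0083 -0.0008  0.0034 -0.1204  0.0059  0.0192] 0.52
[ 0.0068 -0.0033  0.0064 -0.055   0.0431  0.3864] 0.347
[ 0.0029 -0.0059  0.0197  0.0689  0.1187  0.5947] 0.271
[ 0.0037 -0.0059  0.0161 -0.0089  0.092   0.5595] 0.277
[ 0.0061 -0.0035  0.006  -0.149   0.0314  0.3853] 0.378
{'scene': 334, 'top': 343}
c3
[ 0.0021 -0.0001  0.0025  0.0367  0.0432  0.0232] 0.297
[ 0.001  -0.0005  0.0058  0.1009  0.0577  0.147 ] 0.299
[ 0.0031 -0.0002  0.0009  0.0352  0.0407  0.0178] 0.299
[ 0.0014 -0.0014  0.0052  0.0924  0.0496  0.102 ] 0.301
[ 0.0014 -0.0004  0.0054  0.0439  0.0388  0.0113] 0.296
{'scene': 405, 'top': 312}
```

Pack B is caught: its left bottom edge rests on the rib between cells 1 and 2, tilting it about 0.4 rad. I'll nudge it rightward from cell 1 with shut fingers so it drops in.

```bash
python3 - <<'E'
from mv import *
R=down(.0527);plan(([.556,-.008,.305],R),([.556,-.008,.15],R),([.556,-.008,.048],R))
E
```

```text
[-0.3009, 0.1101, 0.0023] [0.2, 0.3, -0.0]
[-0.3001, 0.1096, 0.1573] [0.2, 0.3, -0.0]
[-0.2996, 0.1093, 0.2593] [0.2, 0.3, -0.0]
```

Request:
carry_out(rows=[[-0.06,0.02,0,0,0,0],[-0.12,0.04,0,0,0,0],[-0.18,0.065,0,0,0,0],[-0.24,0.09,0,0,0,0],[-0.3,0.11,0,0,0,0],[-0.3,0.11,0,0,0,0],[-0.3,0.11,0,0,0,0],[-0.3,0.11,0.05,0,0,0],[-0.3,0.11,0.1,0,0,0],[-0.3,0.11,0.14,0,0,0],[-0.3,0.11,0.14,0,0,0],[-0.3,0.11,0.14,0,0,0]], jaw=255)

```text
t: 69.28
tool_pos: [0.5572, -0.0067, 0.1695]
orientation: [2.156, 2.275, 0.001]
force: [-0.4, 0.8, 0.7]
opening: 0.0003
gripper_force: 0.0
```

Request:
carry_out(rows=[[0,0,0.04,0,0,0],[0,0,0.08,0,0,0],[0,0,0.11,0,0,0],[0,0,0.118,0,0,0],[0,0,0.118,0,0,0]])

```text
t: 69.9
tool_pos: [0.558, -0.0082, 0.0512]
orientation: [2.157, 2.274, 0.0]
force: [0.1, 0.0, 0.1]
opening: 0.0003
gripper_force: 0.0
```

Request:
carry_out(rows=[[-0.008,0,0,0,0,0],[-0.014,0,0,0,0,0],[-0.018,0,0,0,0,0],[-0.022,0,0,0,0,0],[-0.026,0,0,0,0,0],[-0.03,0,0,0,0,0],[-0.03,0,0,0,0,0]])

```text
t: 70.78
tool_pos: [0.5583, -0.0386, 0.0494]
orientation: [2.159, 2.274, -0.002]
force: [-0.1, -0.1, 0.4]
opening: 0.0008
gripper_force: 0.0
```

Request:
carry_out(rows=[[-0.003,0,0,0,0,0],[-0.006,0,0,0,0,0],[-0.009,0,0,0,0,0],[-0.011,0,0,0,0,0],[-0.011,0,0,0,0,0]])

```text
t: 71.4
tool_pos: [0.5589, -0.0495, 0.0496]
orientation: [2.159, 2.274, -0.002]
force: [0.2, 0.6, -0.1]
opening: 0.0001
gripper_force: 0.0
```

```bash
python3 bfit.py | head -7
```

```text
c2
[ 0.0061 -0.0054  0.0092 -0.1496  0.0221  0.1259] 0.718
[ 0.0065 -0.0043  0.0083 -0.0744  0.0454  0.1422] 0.72
[ 0.0061 -0.0052  0.0089 -0.1415  0.0143  0.1286] 0.717
[ 0.0055 -0.0051  0.0118 -0.0721  0.0493  0.1219] 0.724
[ 0.0052 -0.0076  0.0103 -0.1452  0.0247  0.1124] 0.716
{'scene': 368, 'top': 237}
```

Request:
carry_out(rows=[[0.02,0,0,0,0,0],[0.035,0,-0.04,0,0,0],[0.035,0,-0.1,0,0,0],[0.035,0,-0.16,0,0,0],[0.035,0,-0.21,0,0,0],[0.08,-0.02,-0.25,0,0,0],[0.14,-0.05,-0.25,0,0,0],[0.2,-0.08,-0.25,0,0,0],[0.26,-0.1,-0.25,0,0,0],[0.32,-0.11,-0.25,0,0,0],[0.34,-0.11,-0.25,0,0,0],[0.34,-0.11,-0.25,0,0,0]])

```text
t: 74.1
tool_pos: [0.4289, 0.2881, 0.2972]
orientation: [2.154, 2.28, -0.002]
force: [0.7, -0.4, 0.2]
opening: 0.0005
gripper_force: 0.0
```

```bash
python3 bfit.py | head -7; python3 - <<'E'
from fit import *
# dump masks of B compared with upright model
g=[.5611,-.0875,.035]
for n in("scene","top"):
    q=proj(n,np.array(g))[0];robot.read_camera(n)
    m=min((r["pixels"] for r in robot.outline_of(n,"pack1")),key=lambda m:np.hypot(*(np.array(np.nonzero(m)).mean(1)[::-1]-q)))
    r=cv2.resize(render(n,pack(1),[*g,-1.52]),(512,384),interpolation=cv2.INTER_AREA)>0
    y0=int(q[1])-14;x0=int(q[0])-16;print(n,x0,y0)
    im=robot.read_camera(n).mean(2)
    for y in range(y0,y0+30):print(''.join('.mr#'[int(m[y,x])+2*int(r[y,x])] for x in range(x0,x0+34)),' ',' '.join(f'{int(v)//10:2d}' for v in im[y,x0:x0+34]))
E
```

```text
c2
[ 0.0084  0.0011  0.0058 -0.1043  0.0004  0.0032] 0.523
[ 0.0029 -0.005   0.0144 -0.083  -0.0143  0.499 ] 0.298
[ 0.0031 -0.006   0.0169  0.061   0.0615  0.567 ] 0.234
[ 0.0061 -0.0029  0.0083 -0.1269 -0.0136  0.4577] 0.318
[ 0.0056 -0.0004  0.0113 -0.0847 -0.0227 -0.0553] 0.513
{'scene': 343, 'top': 365}
scene 263 161
..................rmmmmmm.........    7 11 11 11 10 10 11 10 10 10 11 12 12 11 14 14 10 10 10 10 11 13 12 12 14 15 15 15 15 15 15 15 15 15
................r###mmmmmm........    8 11 11 11 11 11 10 10 10 11 11 11 12 12 13 15 11 11 11 12 12 12 12 12 12 16 16 15 15 15 15 15 12 13
.............rr######mmmmm........    8  9 11 11 11 11 10 10 11 10 10 11 11 12 12 13 12 12 12 12 12 12 12 12 11 15 15 15 15 13 13 13 10 11
..........rrr########mmmmmm.......    8  8  9 11 11 11 10 10 10 11 11 11 11 12 12 12 12 12 12 12 12 12 12 12 12 12 15 15 12 11 11 11 11 10
........rrrr##########mmmmm.......    7  8  8 10 11 11 10 10 10 10 11 11 10 13 12 12 12 12 12 12 12 12 12 12 12 11 13 13 10 11 11 11 11 10
.......rrrrr###########mmmmm......    7  7  7  8  9 11 11 10 10 10 11 10  9 12 12
[... 6875 characters left out ...]
11 10
..................................   16 17 17 15 14 13 13 12 11 10 11 11 11 11 11 11 11 11 11 11 11 11 11 11 11 12 13 13 12 12 13 13 15 16
..................................   11 11 11 11 11 11 11 11 11 11 11 11 10 11 11 12 13 12 13 13 14 15 15 15 15 15 15 16 15 15 15 15 15 15
..................................   11 11 11 12 12 14 14 13 13 13 13 15 15 15 15 15 15 15 16 16 16 15 15 16 16 16 16 16 15 15 15 15 15 15
..................................   14 16 16 16 16 16 16 17 16 16 16 15 16 16 16 16 16 16 16 16 15 15 15 15 16 16 16 16 15 15 15 15 14 15
..................................   16 16 16 16 16 17 17 17 16 16 16 16 16 16 16 15 16 16 16 16 15 15 16 16 15 16 16 16 16 15 15 15 15 15
```

B is still tilted: the push stopped just short of its leaning face. I'll push again, lower and a little farther.

```bash
python3 - <<'E'
from mv import *
R=down(.0527);plan(([.557,-.012,.295],R),([.557,-.012,.16],R),([.557,-.012,.036],R),([.559,-.054,.036],R))
E
```

```text
[-0.3039, 0.1108, 0.0044] [0.2, 0.3, -0.0]
[-0.3032, 0.1104, 0.1393] [0.2, 0.3, -0.0]
[-0.3026, 0.11, 0.2633] [0.2, 0.3, -0.0]
[-0.3446, 0.1098, 0.2636] [0.2, 0.3, -0.0]
```

Request:
carry_out(rows=[[-0.06,0.02,0,0,0,0],[-0.12,0.04,0,0,0,0],[-0.18,0.065,0,0,0,0],[-0.24,0.09,0,0,0,0],[-0.303,0.11,0,0,0,0],[-0.303,0.11,0,0,0,0],[-0.303,0.11,0,0,0,0],[-0.303,0.11,0.05,0,0,0],[-0.303,0.11,0.1,0,0,0],[-0.303,0.11,0.14,0,0,0],[-0.303,0.11,0.14,0,0,0],[-0.303,0.11,0.14,0,0,0]], jaw=255)

```text
t: 77.1
tool_pos: [0.5574, -0.0107, 0.1615]
orientation: [2.156, 2.275, 0.001]
force: [-0.1, 0.6, 1.0]
opening: 0.0002
gripper_force: 0.0
```

Request:
carry_out(rows=[[0,0,0.04,0,0,0],[0,0,0.08,0,0,0],[0,0,0.11,0,0,0],[0,0,0.123,0,0,0],[0,0,0.123,0,0,0],[-0.01,0,0.123,0,0,0],[-0.02,0,0.123,0,0,0],[-0.028,0,0.123,0,0,0],[-0.033,0,0.123,0,0,0],[-0.036,0,0.123,0,0,0]])

```text
t: 78.35
tool_pos: [0.5589, -0.0487, 0.0366]
orientation: [2.159, 2.274, -0.001]
force: [0.8, 1.3, 0.6]
opening: 0.0001
gripper_force: 0.2
```

Request:
carry_out(rows=[[-0.002,0,0,0,0,0],[-0.004,0,0,0,0,0],[-0.006,0,0,0,0,0],[-0.006,0,0,0,0,0]])

```text
t: 78.85
tool_pos: [0.5591, -0.0527, 0.0365]
orientation: [2.159, 2.276, 0.001]
force: [-0.4, 7.1, 2.3]
opening: 0.0001
gripper_force: 3.8
```

```bash
python3 bfit.py | head -7; python3 -c "
from h import *
print(robot.read_state()['tool_pos'])"
```

```text
c2
[ 0.006  -0.0128  0.0115 -0.0331  0.0562  0.0917] 0.83
[ 0.0049 -0.0118  0.0141 -0.0568  0.0673  0.188 ] 0.829
[ 0.0067 -0.0114  0.009  -0.056   0.0505  0.0872] 0.822
[ 0.0063 -0.0109  0.0109  0.0089  0.0728  0.1516] 0.84
[ 0.0065 -0.0106  0.0096 -0.0497  0.0512  0.1091] 0.825
{'scene': 338, 'top': 233}
[ 0.55911989 -0.05270706  0.03650426]
```

Now there is a firm 7 N reaction, so it has seated against something. Backing off to check.

Request:
carry_out(rows=[[0.02,0,0,0,0,0],[0.038,0,-0.04,0,0,0],[0.038,0,-0.1,0,0,0],[0.038,0,-0.16,0,0,0],[0.038,0,-0.21,0,0,0],[0.08,-0.02,-0.26,0,0,0],[0.14,-0.05,-0.26,0,0,0],[0.2,-0.08,-0.26,0,0,0],[0.26,-0.1,-0.26,0,0,0],[0.32,-0.11,-0.26,0,0,0],[0.34,-0.11,-0.26,0,0,0],[0.34,-0.11,-0.26,0,0,0]])

```text
t: 81.55
tool_pos: [0.4293, 0.2831, 0.2942]
orientation: [2.154, 2.279, -0.002]
force: [-0.1, -1.1, -0.8]
opening: 0.001
gripper_force: 0.0
```

```bash
python3 bfit.py; python3 - <<'E'
from fit import *
im=robot.read_camera("top").mean(2)
for y in range(146,174):print(' '.join(f'{int(v)//10:2d}' for v in im[y,207:270]))
E
```

```text
c2
[ 0.0037  0.0039  0.0033 -0.0202  0.0761  0.0386] 0.266
[0.0038 0.0038 0.0032 0.0079 0.066  0.1361] 0.248
[0.0044 0.0041 0.0013 0.0065 0.0644 0.1325] 0.255
[0.0031 0.0031 0.0051 0.0129 0.0844 0.1821] 0.241
[0.0039 0.0041 0.0032 0.0096 0.0751 0.1521] 0.243
{'scene': 374, 'top': 322}
c3
[ 0.0024 -0.0019  0.0028  0.0122  0.0699  0.0259] 0.293
[ 0.0018 -0.0024  0.0048  0.0185  0.0808  0.0583] 0.299
[ 0.0016 -0.0024  0.0049  0.0201  0.0818  0.0423] 0.297
[ 0.0011 -0.0025  0.0056  0.0286  0.0836  0.1154] 0.303
[ 0.0028 -0.0018  0.0013  0.0154  0.0601  0.0148] 0.298
{'scene': 398, 'top': 304}
12 11 11 11 12 12 12 12 12 12 12 12 12 11 11 11 11 11 11 11 11 11 12 12 12 12 11 12 12 12 12 12 12 12 12 12 11 11 11 11 11 11 11 10 10 10 11 11 11 11 11 11 11 11 11 11 10 10 10 10 10 10 10
11 11 11 11 12 12 12 11 12 11 12 12 12 12 12 12 12 11 11 11 11 12 11 12 12 12 12 12 12 12 12 11 11 11 12 12 11 11 11 11 11 11 10 10 10 11 11 11 10 11 11 11 11 11 11 11 11 11 10 11 10 11 10
11 11 11 11 11 11 11 11 12 12 12 12 12 12 12 11 11 11 11 11 11 11 11 12 12 12 12 12 12 12 11 11 11 11 11 11 11 11 11 11 11 11 
[... 4087 characters left out ...]
4 13 13 12 10  9 10 11 11 11 11 11 11 11 11 11 11 11 11 11 11 12 12 13 13 13 13 14 15 15 15 15 15 15 15 15 15 15 15 15 15 15 15 15 15
13 14 16 16 16 17 17 15 14 13 12 12 11 10 11 11 11 11 11 11 11 11 11 11 11 11 11 11 11 12 13 13 12 12 13 14 15 16 15 16 16 15 15 15 15 15 15 15 15 15 15 15 15 15 15 15 14 15 14 14 14 14 14
12 11 11 10 11 11 11 11 11 11 11 11 11 11 11 11 11 11 12 12 13 12 13 13 14 15 15 15 15 15 15 15 15 15 15 15 15 15 15 15 15 15 15 14 15 15 15 15 14 14 14 14 14 14 14 14 13 14 14 13 13 13 14
11 11 11 11 11 11 11 12 12 14 14 13 13 13 13 15 15 15 15 15 15 16 16 16 16 16 15 16 16 16 16 15 16 15 15 15 15 15 15 15 15 15 14 14 14 14 14 14 14 14 14 14 14 14 14 14 14 15 15 15 14 15 14
```

B has dropped (dark side face gone, fit 0.25 like its neighbours). To make sure it sits flat, I'll touch its top near the left edge with the shut fingertips, which should meet it at z ≈ 65 mm.

```bash
python3 - <<'E'
from mv import *
R=down(.0527);plan(([.563,-.069,.294],R),([.563,-.069,.16],R),([.563,-.069,.07],R))
E
```

```text
[-0.3561, 0.1139, 0.0026] [0.2, 0.3, -0.0]
[-0.3555, 0.1134, 0.1366] [0.2, 0.3, -0.0]
[-0.355, 0.1132, 0.2266] [0.2, 0.3, -0.0]
```

Request:
carry_out(rows=[[-0.06,0.02,0,0,0,0],[-0.12,0.04,0,0,0,0],[-0.18,0.065,0,0,0,0],[-0.24,0.09,0,0,0,0],[-0.3,0.11,0,0,0,0],[-0.355,0.1135,0,0,0,0],[-0.355,0.1135,0.05,0,0,0],[-0.355,0.1135,0.1,0,0,0],[-0.355,0.1135,0.15,0,0,0],[-0.355,0.1135,0.19,0,0,0],[-0.355,0.1135,0.2,0,0,0],[-0.355,0.1135,0.2,0,0,0]])

```text
t: 84.3
tool_pos: [0.5634, -0.0689, 0.097]
orientation: [2.159, 2.275, -0.002]
force: [0.4, -0.1, 0.9]
opening: 0.0003
gripper_force: 0.0
```

Request:
carry_out(rows=[[0,0,0.01,0,0,0],[0,0,0.02,0,0,0],[0,0,0.025,0,0,0],[0,0,0.025,0,0,0]])

```text
t: 84.8
tool_pos: [0.563, -0.0689, 0.0711]
orientation: [2.159, 2.275, -0.002]
force: [0.4, 1.0, 0.4]
opening: 0.0007
gripper_force: 0.0
```

Request:
carry_out(rows=[[0,0,0.001,0,0,0],[0,0,0.002,0,0,0],[0,0,0.002,0,0,0],[0,0,0.002,0,0,0]])

```text
t: 85.3
tool_pos: [0.5634, -0.069, 0.0697]
orientation: [2.159, 2.275, -0.002]
force: [0.3, -0.1, -0.0]
opening: 0.0004
gripper_force: 0.0
```

Request:
carry_out(rows=[[0,0,0.001,0,0,0],[0,0,0.002,0,0,0],[0,0,0.002,0,0,0],[0,0,0.002,0,0,0]])

```text
t: 85.8
tool_pos: [0.5634, -0.069, 0.0676]
orientation: [2.159, 2.275, -0.002]
force: [-0.6, -0.4, 0.1]
opening: 0.0004
gripper_force: 0.0
```

Request:
carry_out(rows=[[0,0,0.001,0,0,0],[0,0,0.002,0,0,0],[0,0,0.002,0,0,0],[0,0,0.002,0,0,0]])

```text
t: 86.3
tool_pos: [0.5634, -0.069, 0.0656]
orientation: [2.159, 2.275, -0.002]
force: [-0.2, 0.3, -0.2]
opening: -0.0
gripper_force: 0.0
```

Request:
carry_out(rows=[[0,0,0.001,0,0,0],[0,0,0.002,0,0,0],[0,0,0.002,0,0,0],[0,0,0.002,0,0,0]])

```text
t: 86.8
tool_pos: [0.5642, -0.069, 0.0654]
orientation: [2.158, 2.274, 0.0]
force: [-3.9, 1.7, 12.1]
opening: 0.0007
gripper_force: 5.7
```

Contact came at 65 mm, exactly the height of a pack sitting flat. Retreating, then a final check.

Request:
carry_out(rows=[[0,0,-0.05,0,0,0],[0,0,-0.11,0,0,0],[0,0,-0.17,0,0,0],[0,0,-0.23,0,0,0],[0.06,-0.02,-0.23,0,0,0],[0.12,-0.05,-0.23,0,0,0],[0.18,-0.08,-0.23,0,0,0],[0.24,-0.1,-0.23,0,0,0],[0.3,-0.11,-0.23,0,0,0],[0.35,-0.11,-0.23,0,0,0],[0.35,-0.11,-0.23,0,0,0],[0.35,-0.11,-0.23,0,0,0]])

```text
t: 88.3
tool_pos: [0.4343, 0.2757, 0.2914]
orientation: [2.157, 2.275, -0.003]
force: [-0.5, -0.3, 0.4]
opening: 0.0005
gripper_force: 0.0
```

```bash
python3 chk.py; python3 ball.py; python3 - <<'E'
from fit import *
# any pack elsewhere? list all detections with table-plane position
for n in("scene","top"):
    robot.read_camera(n)
    print(n,[(round(r["conf"],2),back(n,r["pixel"],.04)[:2].round(3).tolist()) for r in robot.outline_of(n,"pack1")])
E
```

```text
c2 ['scene', 'top'] off tray x,y mm [5.  3.4] yaw -1.51 0.302
c2 ['scene', 'top'] off tray x,y mm [4.7 5.9] yaw 1.58 0.435
c3 ['scene', 'top'] off tray x,y mm [ 3.5 -1.8] yaw -1.54 0.403
c3 ['scene', 'top'] off tray x,y mm [ 3.2 -0.2] yaw 1.55 0.526
c4 ['scene', 'top'] off tray x,y mm [ 1.3 -2.7] yaw -1.61 0.575
c4 ['scene', 'top'] off tray x,y mm [2.4 2.5] yaw 1.53 0.591
c5 ['scene', 'top'] off tray x,y mm [ 0.6 -2.4] yaw -1.48 0.246
c5 ['scene', 'top'] off tray x,y mm [0.1 0.3] yaw 1.58 0.369
scene [287.8 274.5] [ 3  4  9  9 59]
top [338.1 199.4] [ 4  6  7  6 33]
[ 0.4107 -0.4176  0.0823] q -0.632 x -0.029
scene [(0.8, [0.557, -0.084]), (0.76, [0.563, -0.24]), (0.66, [0.567, -0.321]), (0.58, [0.574, -0.159])]
top [(0.89, [0.569, -0.08]), (0.87, [0.561, -0.236]), (0.75, [0.571, -0.164]), (0.64, [0.562, -0.311])]
```

```bash
python3 chk.py | awk 'NR%2'; python3 -c "
from bfit import run
run([.5689,-.2353,.035],-1.52)"
```

```text
c2 ['scene', 'top'] off tray x,y mm [5.4 3.6] yaw -1.57 0.33
c3 ['scene', 'top'] off tray x,y mm [ 2.6 -0.9] yaw -1.55 0.336
c4 ['scene', 'top'] off tray x,y mm [ 1.2 -2. ] yaw -1.5 0.27
c5 ['scene', 'top'] off tray x,y mm [ 0.7 -2.1] yaw -1.53 0.27
[ 0.0001 -0.0022  0.004   0.0133  0.0618 -0.0133] 0.252
[-0.0024 -0.0031  0.0101  0.0737  0.0861  0.1005] 0.248
[-0.0016 -0.0028  0.0076  0.0437  0.0823  0.0121] 0.249
[-0.0014 -0.0029  0.0073  0.0422  0.0734  0.1279] 0.25
[-0.001  -0.002   0.0056  0.021   0.0677 -0.0287] 0.255
```

All four packs sit within about 6.5 mm of their cell centres, facing the card. The lever is at about -0.63 and the arm is clear.

```bash
python3 -c "
from plant import robot
print(robot.close_job())"
```

```text
the job is handed in; nothing more can be done
None
```

I handed the job in: by my camera fits, the four packs present stand in cells 2–5 with windows toward the card (right), the dimmer lever reads about -0.63 rad, and I made no contact with the card, tin or bell; no verdict came back at hand-in.

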